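Reset the hot-water unit with the bombilla pick and close its shutter

ROBOT

A 6-joint arm with a two-finger parallel gripper is mounted at the origin on the work surface. World frame = base frame: x ahead of the robot, y to its left, z up, the work surface at z = 0. Lengths are in m, angles in rad, forces in N, time in s.
With the tool pointing down it reaches from about 0.25 to 0.725 m from the base axis. Payload 4 kg.
Tool frame: the origin (TCP) lies at the very end of the fingers, on their centre line; the grasp point (between the pads) lies 19 mm behind it; z points along the fingers, y is the line along which they close (so a half turn about z gives the same grasp; the last joint's range is limited). The gripper opens to 85 mm and grips with 20 to 120 N. Pads are 22 mm wide; open, the fingers measure 114 mm over their backs; the gripper's body (76 mm by 85 mm) begins 54 mm behind the grasp point. The pads swing forward as they close: fully open they stand 13 mm farther back than shut.
Start: joints at [-1.341, 0.241, 0.005, 1.335, 0, 1.571], TCP at [0.114, -0.487, 0.231] pointing down, gripper open.
Joint ranges: [-2.72, 2.72], [-1.05, 1.87], [-1.09, 1.28], [-1.99, 2.15], [-1.42, 1.44], [-3.14, 3.14]. Speed limits (rad/s): [2.79, 2.79, 3.14, 3.14, 3.14, 3.14].

INTERFACE

Orientations are given as a unit quaternion [x, y, z, w].
In Python, from workcell import * gives the robot as it stands. The module is installed in compiled form; this text tells all that it offers.
- The arm moves only by the tool send_rows, never from a script. Its argument "steps" is text: rows parted by semicolons, each of 7 numbers parted by spaces: the opening, from -1 (shut) to 1 (fully open), then the shift along the world's x, y, z in m, then the turn, a rotation vector about the world's x, y, z in rad. A call has exactly 5 rows; each row shifts and turns the commanded pose from where the row before left it; what a row does not reach is not made up. A row lasts 1/12 s, in which the tool goes at most 41.7 mm and 7.16 degrees, less where a joint would pass 70% of its speed; a pose out of reach is approached as far as the arm can. A call is refused whole if a number of a shift passes 0.0417 or a number of a turn 0.125, either way. A call with a gripper value outside its range is refused whole. The fingers move at their own pace and stop on an object; the grip force is fixed at half the most. Time passes only in rows, so rows that do not move let the fingers close, or fill a call up. It gives the time, the measured TCP pose, the force, the opening and the grip force at its end, in the units of the state.
- get_obs(): the state, without advancing time (a new reading comes with each control period).
- camera(name): name is "side" or "top" or "wrist"; returns a dict with "frame" (400x640x3 uint8, red, green, blue), "range_z" (400x640 float32, m along the optical axis (not along the pixel's ray), 0 where there is no reading), "camera_matrix" (3x3 intrinsics, pixels), "k1" (the pictures are not rectified: a ray, as slopes to the right and down, at radius r is drawn at 1 + k1 r^2 times it, then the intrinsics apply), "extrinsics" (4x4, takes a point from world to camera coordinates); the wrist camera has in their place "T_tool_cam" (4x4, takes a point from camera to tool coordinates, whose origin is the TCP and whose axes are the flange's). Camera axes: x right, y down, z forward; pixel columns grow to the right and rows downward; lengths in m; the calibration is good to about 2 mm. A picture is of the moment at which its call begins: read the wrist's pose just before it.
- job_done(): hands the job in; it is judged then, once.
The state is a dict: "clock": time; "joint_pos": joint angles; "joint_vel": joint speeds; "tau": joint torques, N m; "eef_pos": TCP position; "tool_rot": TCP orientation; "ft_force": force on the tool from outside, world axes, zero at the start; "ft_torque": the same for the moment, N m; "grip_width": finger opening in m; "grasp_force": force on a finger pad.
Only numpy, scipy, OpenCV 4.12 (cv2) and the standard library are available. Lean on these libraries where they do the work, as an engineer would, in place of code of your own. Each camera call takes 0.05 s, during which the arm holds its last target. There are 200 camera calls.

TASK

Take the bombilla pick from its stand and, holding it square to the hot-water unit's sloping deck, use its tip to press the hidden spring pin in the round, then the square, then the triangular well: push each in gently by about 5 mm for a moment against its spring (about 5 to 6 N), never down to its hard stop. Then put the pick back upright in its stand with its flange down on the mouth, and slide the shutter fully shut over the wells. Do not knock the mate cup, the canister or the spoon rest about.

Things in the scene. Friction and masses are not known exactly. Their poses are not given: they have to be found in the camera images.
- unit: white wedge-shaped countertop hot-water unit, fixed, 190 mm deep (x) by 200 mm wide (y); its front (-x) edge is 48 mm high, its flat rear ledge 126 mm, caps and a spout on the ledge reach 170 mm. Origin: centre of its underside.
- deck: the unit's service deck, which slopes down to the front (-x) at 30 degrees. Origin: on the deck surface in the middle of the row of three wells; x points up the slope, y along the row, z out of the deck, square to it (30 degrees from vertical). Two aluminium guide rails, 10 mm high, run up the slope at y = +-75 mm.
- pick_tip (a point): the rounded end of the pick's shaft (6 mm diameter)
- pick: bombilla pick, 70 g: square dark wood handle 14 x 14 x 64 mm on top, then a steel flange 25 mm across, 6 mm thick, then a straight 6 mm steel shaft. Origin: centre of the flange's underside; z runs up the handle, x and y square to its flat sides; handle z = 6 to 70 mm, tip at z = -85 mm. At the start it hangs upright in the stand by its flange.
- stand_mouth (a point): centre of the open top of the fixed upright steel pick stand: a tube 29 mm outside, 14 mm bore, 95 mm tall on a 72 mm foot
- stand: the pick stand; origin at the centre of its foot's underside
- rib_top (a point): middle of the top of the shutter's rib. The shutter is an aluminium plate, 50 mm up the slope, 140 mm wide, whose top lies 7.5 mm above the deck; across its middle stands a rib 8 mm thick, 60 mm long (along the row), rising 17 mm from the plate, to push or pinch
- shutter (a joint): travel of the shutter up the slope (m): 0 = fully shut over the wells, 0.055 = fully up; stiff (about 2 N), stays where left
- well_round: white tile in the deck, dark steel circular bezel 28 mm across round a well of 15 mm bore, square to the deck; origin: centre of the well's mouth on the deck surface (axes follow the unit, not the slope). Wells are 44 mm apart; which stands where varies. A steel pin 13 mm across lies in it, 5 to 14 mm below the mouth, a different depth each time: find it by touch.
- pin_round (a joint): how far the spring pin in the round well is pressed in (m): 0 = at rest, 0.010 = hard bottom stop. 2 N to start it, 0.7 N more for each mm; it resets from 3 mm on and is harmed beyond 8 mm
- well_square: white tile in the deck, dark steel square bezel 27 mm across round a well of 15 mm bore, square to the deck; origin: centre of the well's mouth on the deck surface (axes follow the unit, not the slope). Wells are 44 mm apart; which stands where varies. A steel pin 13 mm across lies in it, 5 to 14 mm below the mouth, a different depth each time: find it by touch.
- pin_square (a joint): how far the spring pin in the square well is pressed in (m): 0 = at rest, 0.010 = hard bottom stop. 2 N to start it, 0.7 N more for each mm; it resets from 3 mm on and is harmed beyond 8 mm
- well_triangle: white tile in the deck, dark steel three-cornered bezel 38 mm long round a well of 15 mm bore, square to the deck; origin: centre of the well's mouth on the deck surface (axes follow the unit, not the slope). Wells are 44 mm apart; which stands where varies. A steel pin 13 mm across lies in it, 5 to 14 mm below the mouth, a different depth each time: find it by touch.
- pin_triangle (a joint): how far the spring pin in the triangle well is pressed in (m): 0 = at rest, 0.010 = hard bottom stop. 2 N to start it, 0.7 N more for each mm; it resets from 3 mm on and is harmed beyond 8 mm
- mate_cup: bystander: stainless double-wall mate cup, 80 mm across, 90 mm tall. Origin: underside.
- canister: bystander: orange plastic canister with twist cap, 88 mm across, 150 mm tall. Origin: underside.
- spoon_rest: bystander: white ceramic spoon rest, 100 mm bowl, 16 mm tall, with a flat 60 mm handle. Origin: underside.

How it is judged:
On the way, in this order (a step that is already met when the one before it is completed fails the run):
1. the pin in the round well is pressed in at least 3 mm by the pick, held in line with the well within 0.17 rad (value of joint pin_round above 0.003 m and distance between pick_tip and well_round below 0.03 m and angle between the z axis of pick and the z axis of deck, either way round below 0.17 rad), for 0.15 s.
2. the pin in the square well is pressed in at least 3 mm by the pick, held in line with the well within 0.17 rad (value of joint pin_square above 0.003 m and distance between pick_tip and well_square below 0.03 m and angle between the z axis of pick and the z axis of deck, either way round below 0.17 rad), for 0.15 s.
3. the pin in the triangle well is pressed in at least 3 mm by the pick, held in line with the well within 0.17 rad (value of joint pin_triangle above 0.003 m and distance between pick_tip and well_triangle below 0.03 m and angle between the z axis of pick and the z axis of deck, either way round below 0.17 rad), for 0.15 s.
At the end, for the whole second after the job is handed in: The shutter is within 4 mm of fully shut, and the pick stands at rest and upright (within 0.1 rad) in its stand, its flange within 6 mm of the middle of the mouth (value of joint shutter below 0.004 m and distance between pick and stand_mouth below 0.006 m and angle between pick's own z axis and vertical below 0.1 rad and linear speed of pick below 0.02 m/s); the robot touches nothing.
It fails at once if a pin is pressed in more than 8 mm (value of joint any of pin_round, pin_square, pin_triangle above 0.008 m).
It fails at once if the mate cup, the canister or the spoon rest is shifted more than 40 mm (distance of any of mate_cup, canister, spoon_rest from where it was at the start of the episode above 0.04 m).
It also fails if it takes over 72 s, if anything falls off the work surface, if the arm or the gripper's body presses on something with over 40 N, if the wrist force passes 120 N, or if a joint passes its speed limit or range.

## Working session

There is one attempt and no reset: what is moved stays moved. The work goes in short steps, Python scripts to look and compute and a tool call to move; the robot and the scene stay as the last step left them, time stands still between calls to the robot, and variables do not carry over. Pictures are saved under pics/ and viewed, at most 10 in all, crops included, and the job is handed in when it is done.

Besides the shell and the picture viewer there is one more tool, called after "Request:" as name(argument=value, ...) on one line, values as JSON. send_rows: Moves the arm, as the interface text tells. Its arguments: {"type":"object","properties":{"steps":{"type":"string"}},"required":["steps"]}

```bash
mkdir -p pics; cat > h.py <<'E'
from workcell import *
import numpy as np, cv2
from scipy.spatial.transform import Rotation as R
def save(n,c):
    np.savez('pics/'+n+'.npz',**{k:np.asarray(v) for k,v in c.items()}); cv2.imwrite('pics/'+n+'.png',c['frame'][:,:,::-1])
def load(n): return dict(np.load('pics/'+n+'.npz'))
def ray(c,u,v):
    K=c['camera_matrix'];k1=float(c['k1']);d=np.array([(u-K[0,2])/K[0,0],(v-K[1,2])/K[1,1]]);s=d.copy()
    for _ in range(20): s=d/(1+k1*(s@s))
    return np.array([s[0],s[1],1.])
def Twc(c):
    if 'Twc' in c: return c['Twc']
    return np.linalg.inv(c['extrinsics'])
def pt(c,u,v,z=None):
    if z is None: z=np.median(c['range_z'][int(v)-1:int(v)+2,int(u)-1:int(u)+2])
    T=Twc(c); return T[:3,:3]@(ray(c,u,v)*z)+T[:3,3]
def line(c,u,v):
    T=Twc(c); d=T[:3,:3]@ray(c,u,v); return T[:3,3],d/np.linalg.norm(d)
def tri(a,b):
    (p,d),(q,e)=a,b; A=np.array([d,-e]).T; s=np.linalg.lstsq(A,q-p,rcond=None)[0]
    x,y=p+s[0]*d,q+s[1]*e; return (x+y)/2,np.linalg.norm(x-y)
def onplane(c,u,v,p0,n):
    o,d=line(c,u,v); return o+d*((p0-o)@n)/(d@n)
def proj(c,p):
    T=np.linalg.inv(Twc(c)); q=T[:3,:3]@p+T[:3,3]; s=q[:2]/q[2]; s=s*(1+float(c['k1'])*(s@s)); K=c['camera_matrix']
    return np.array([K[0,0]*s[0]+K[0,2],K[1,1]*s[1]+K[1,2]])
def wrist(n):
    o=get_obs(); c=dict(camera('wrist')); T=np.eye(4);T[:3,:3]=R.from_quat(o['tool_rot']).as_matrix();T[:3,3]=o['eef_pos']
    c['Twc']=T@c['T_tool_cam']; save(n,c); return c
E
python3 - <<'E'
from h import *
o=get_obs(); print({k:np.round(v,3) for k,v in o.items()})
for n in ('side','top'):
    c=dict(camera(n)); save(n,c); print(n,c['camera_matrix'],c['k1'],np.round(c['extrinsics'],3))
c=wrist('w0'); print(np.round(c['T_tool_cam'],3))
E
```

```text
{'clock': np.float64(0.0), 'joint_pos': array([-1.341,  0.241,  0.004,  1.335,  0.   ,  1.571]), 'joint_vel': array([ 0.001, -0.   ,  0.   ,  0.   ,  0.001, -0.001]), 'tau': array([ 1.0000e-03, -3.7232e+01,  2.5241e+01,  1.7000e-02,  0.0000e+00,
       -0.0000e+00]), 'eef_pos': array([ 0.114, -0.486,  0.23 ]), 'tool_rot': array([ 0.993,  0.115, -0.   , -0.001]), 'ft_force': array([ 0.511, -0.32 ,  0.282]), 'ft_torque': array([-0.042,  0.011,  0.017]), 'grasp_force': np.float64(0.0), 'grip_width': np.float64(0.085)}
side [[432.44891902   0.         321.05448786]
 [  0.         432.44891902 199.54624959]
 [  0.           0.           1.        ]] 0.0219771206388314 [[-0.873 -0.487  0.016  0.416]
 [-0.386  0.672 -0.632  0.273]
 [ 0.297 -0.558 -0.775  0.901]
 [ 0.     0.     0.     1.   ]]
top [[467.41040444   0.         322.95903874]
 [  0.         467.41040444 202.36081387]
 [  0.           0.           1.        ]] -0.055699949064355235 [[ 2.500e-02 -1.000e+00 -1.000e-03 -4.600e-02]
 [-9.930e-01 -2.500e-02 -1.190e-01  5.150e-01]
 [ 1.190e-01  4.000e-03 -9.930e-01  1.233e+00]
 [ 0.000e+00  0.000e+00  0.000e+00  1.000e+00]]
[[-0.    -0.951 -0.31   0.08 ]
 [ 1.    -0.    -0.     0.001]
 [ 0.    -0.31   0.951 -0.143]
 [ 0.     0.     0.     1.   ]]
```

View pics/top.png

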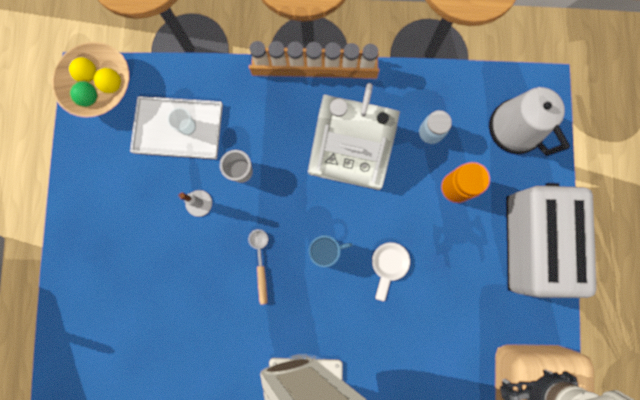

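View pics/side.png

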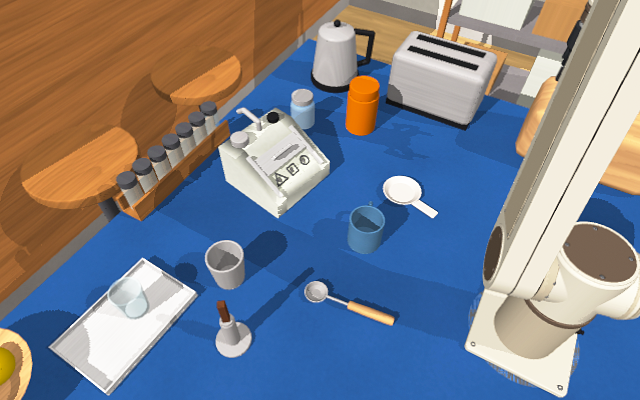

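```bash
python3 - <<'E'
from h import *
t=cv2.imread('pics/top.png');s=cv2.imread('pics/side.png')
f=lambda im,x,y,w,h,k:cv2.resize(im[y:y+h,x:x+w],(w*k,h*k),interpolation=cv2.INTER_CUBIC)
a=np.hstack([f(t,305,90,100,100,4),f(s,230,125,100,100,4)])   # 4x
b=np.hstack([f(t,170,180,50,40,8)[:200+100,:400],f(s,205,290,50,40,8)[:300,:400]])
# stand crops
cv2.imwrite('pics/m1.png',np.vstack([a,b[:200+0]]) if 0 else np.vstack([a[:300+100],f(t,170,182,80,40,5)[:200].repeat(1,axis=1)[:, :400] if 0 else np.hstack([f(t,165,180,80,40,5),f(s,200,295,80,40,5)])]))
st,ss=load('top'),load('side')
for c,u,v in [(st,331,158),(st,348,163),(st,364,167),(st,340,175),(st,350,145),(ss,281,180),(ss,292,170),(ss,304,160),(st,198,204),(st,185,197),(ss,222,308),(ss,228,320),(ss,232,350)]:
    print(u,v,np.round(pt(c,u,v),4))
E
```

```text
331 158 [ 0.6315 -0.0523  0.0639]
348 163 [ 0.619  -0.0978  0.0642]
364 167 [ 0.61   -0.1408  0.0605]
340 175 [ 0.5883 -0.0776  0.0516]
350 145 [ 0.6577 -0.1001  0.1064]
281 180 [ 0.626  -0.0623  0.0595]
292 170 [ 0.6177 -0.1012  0.0642]
304 160 [ 0.6107 -0.1488  0.0615]
198 204 [0.5006 0.2993 0.0529]
185 197 [0.5059 0.3046 0.1548]
222 308 [0.5017 0.3123 0.1592]
228 320 [0.5003 0.31   0.1063]
232 350 [0.4952 0.3284 0.0063]
```

View pics/m1.png

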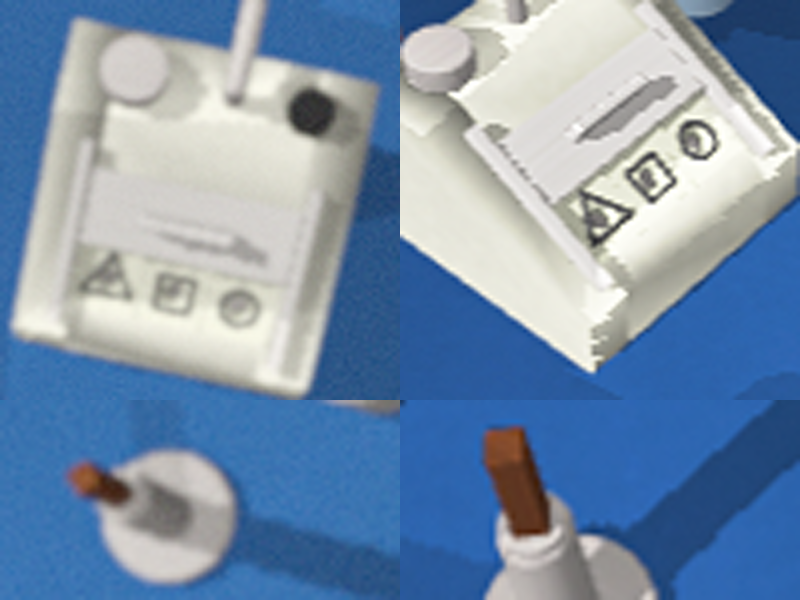

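```bash
python3 - <<'E'
from h import *
t,s=load('top'),load('side')
def T(n,a,b):
    p,e=tri(line(t,*a),line(s,*b)); print(n,np.round(p,4),'gap',round(e,4)); return p
T('handle top',(181.6,195.5),(220.6,302.3))
tr=T('tri',(331.3,159.5),(280.5,179));sq=T('sq',(347.9,162.8),(292.3,168.7));ro=T('round',(364.2,166.3),(304,159.5))
print('spacing',np.linalg.norm(tr-sq),np.linalg.norm(sq-ro))
d=tr-ro; print('yaw',np.arctan2(-d[0],d[1]))
T('rib top?',(353,148.5),(298,151.5))
# plane fit deck near wells from depth (both)
for c,nm in((t,'top'),(s,'side')):
    P=[]
    for y in np.arange(-.03,.031,.002):
        for x in (-.026,-.02,-.016):
            yaw=-.24; p=(tr+ro)/2+np.array([np.cos(yaw)*np.cos(np.pi/6)*x-np.sin(yaw)*y,np.sin(yaw)*np.cos(np.pi/6)*x+np.cos(yaw)*y,x/2])
            u=proj(c,p); P.append(pt(c,*u))
    P=np.array(P);m=P.mean(0);n=np.linalg.svd(P-m)[2][2];n*=np.sign(n[2]);print(nm,m,n,np.arccos(n[2]),np.abs((P-m)@n).max(), 'center off plane',((tr+ro)/2-m)@n)
for c,nm in((t,'top'),(s,'side')):
    for o in [(0.5,.305,.165)]: print(nm,proj(c,np.array(o)))
E
```

```text
handle top [0.5068 0.3083 0.1692] gap 0.0017
tri [ 0.6235 -0.0538  0.0733] gap 0.0041
sq [ 0.6161 -0.0977  0.0735] gap 0.0032
round [ 0.6079 -0.141   0.0722] gap 0.0035
spacing 0.044459997906835295 0.04410564608220879
yaw -0.1773258907291815
rib top? [ 0.6271 -0.1135  0.1207] gap 0.0377
top [ 0.59858025 -0.09324251  0.06101879] [-0.46487992  0.08396244  0.88138355] 0.49201331259076214 0.0022040349988569526 center off plane 0.002049097028043
side [ 0.59931187 -0.09473741  0.06041087] [-0.53374158  0.09164437  0.84066713] 0.5722823864356399 0.0020519109730485928 center off plane 0.0013984320636804947
top [183.45542248 198.83841752]
side [224.84523736 303.54206897]
```

Request:
send_rows(steps="1 0.0157 0.0318 0.001 0 0 0.0536;1 0.0157 0.0318 0.001 0 0 0.0536;1 0.0157 0.0318 0.001 0 0 0.0536;1 0.0157 0.0318 0.001 0 0 0.0536;1 0.0157 0.0318 0.001 0 0 0.0536")

```text
clock: 0.57
eef_pos: [0.1925, -0.3262, 0.236]
tool_rot: [0.969, 0.247, -0.0, -0.0]
ft_force: [0.1, 0.4, 0.1]
grip_width: 0.0853
grasp_force: 0.0
```

Request:
send_rows(steps="1 0.0157 0.0318 0.001 0 0 0.0536;1 0.0157 0.0318 0.001 0 0 0.0536;1 0.0157 0.0318 0.001 0 0 0.0536;1 0.0157 0.0318 0.001 0 0 0.0536;1 0.0157 0.0318 0.001 0 0 0.0536")

```text
clock: 0.98
eef_pos: [0.271, -0.1672, 0.2413]
tool_rot: [0.927, 0.374, 0.0, 0.0]
ft_force: [1.0, -1.0, -0.6]
grip_width: 0.0856
grasp_force: 0.0
```

Request:
send_rows(steps="1 0.0157 0.0318 0.001 0 0 0.0536;1 0.0157 0.0318 0.001 0 0 0.0536;1 0.0157 0.0318 0.001 0 0 0.0536;1 0.0157 0.0318 0.001 0 0 0.0536;1 0.0157 0.0318 0.001 0 0 0.0536")

```text
clock: 1.4
eef_pos: [0.3496, -0.008, 0.2464]
tool_rot: [0.869, 0.496, 0.0, 0.0]
ft_force: [0.3, -0.4, -0.1]
grip_width: 0.0853
grasp_force: 0.0
```

Request:
send_rows(steps="1 0.0157 0.0318 0.001 0 0 0.0536;1 0.0157 0.0318 0.001 0 0 0.0536;1 0.0157 0.0318 0.001 0 0 0.0536;1 0.0157 0.0318 0.001 0 0 0.0536;1 0.0157 0.0318 0.001 0 0 0.0536")

```text
clock: 1.82
eef_pos: [0.428, 0.151, 0.2511]
tool_rot: [0.795, 0.607, -0.0, -0.0]
ft_force: [1.0, -0.9, 1.1]
grip_width: 0.0854
grasp_force: 0.0
```

Request:
send_rows(steps="1 0.0157 0.0318 0.001 0 0 0.0536;1 0.0157 0.0318 0.001 0 0 0.0536;1 0.0157 0.0318 0.001 0 0 0.0536;1 0.0157 0.0318 0.001 0 0 0.0536;1 0.0157 0.0318 0.001 0 0 0.0536")

```text
clock: 2.23
eef_pos: [0.5066, 0.3097, 0.2558]
tool_rot: [0.706, 0.708, -0.0, -0.0]
ft_force: [1.6, 0.3, 0.3]
grip_width: 0.0855
grasp_force: 0.0
```

```bash
python3 - <<'E'
from h import *
c=wrist('w1'); o=get_obs(); print(o['clock'],o['eef_pos'],o['tool_rot'],o['joint_pos'],proj(c,np.array([.507,.308,.167])))
im=cv2.imread('pics/w1.png')[60:360,120:520]; cv2.imwrite('pics/w1c.png',cv2.resize(im,None,fx=2,fy=2,interpolation=cv2.INTER_CUBIC))
E
```

```text
2.2833 [0.50909528 0.31555443 0.25365104] [ 0.70445907  0.70974273  0.00118007 -0.00112934] [0.55348353 0.43498586 0.3390906  1.4731335  0.00274729 2.11681004] [319.99938269 204.7192914 ]
```

View pics/w1c.png

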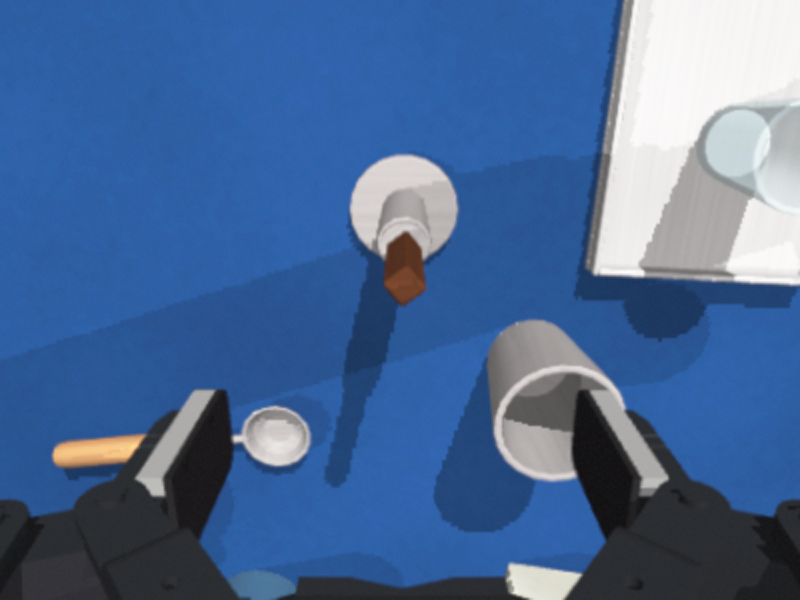

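```bash
python3 - <<'E'
from h import *
camera('wrist'); c=wrist('w2'); o=get_obs(); print(o['clock'],o['eef_pos'],o['tool_rot'],o['ft_force'])
im=cv2.imread('pics/w2.png')
u=np.array([322,201]); print(proj(c,np.array([.507,.308,.167])))
cv2.imwrite('pics/w2c.png',cv2.resize(im[160:220,285:365],None,fx=10,fy=10,interpolation=cv2.INTER_CUBIC))
E
```

```text
2.3833 [0.5064747  0.310061   0.25391326] [ 7.06546762e-01  7.07664612e-01 -1.52515415e-03 -3.80297465e-04] [ 0.43431209 -0.42187919 -0.52316656]
[318.99875927 208.77206483]
```

View pics/w2c.png

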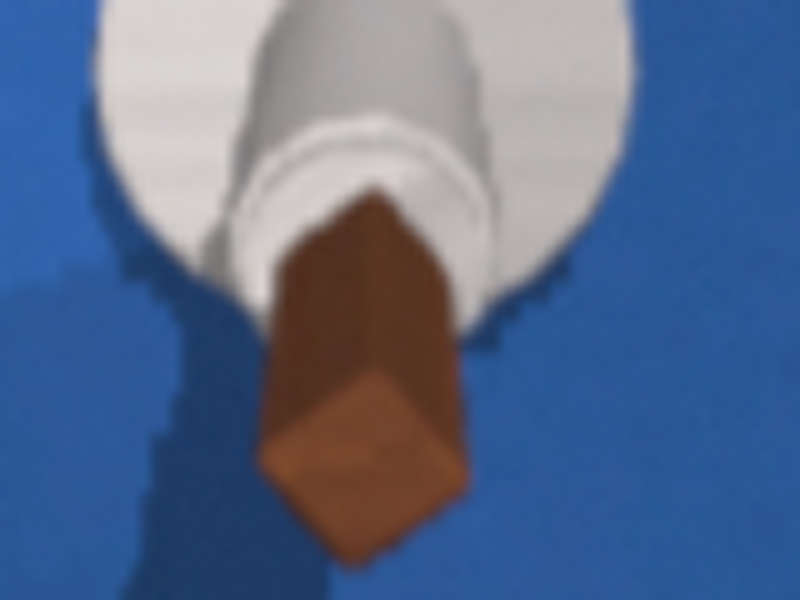

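```bash
python3 - <<'E'
from h import *
c=load('w2'); P=[onplane(c,285+x/10-.45,160+y/10-.45,np.array([0,0,.165]),np.array([0,0,1.])) for x,y in((260,460),(375,370),(468,480),(355,568))]
P=np.array(P);print(P.round(4),P.mean(0)); 
E=np.roll(P,-1,0)-P; print(np.linalg.norm(E,axis=1),np.degrees(np.arctan2(E[:,1],E[:,0])))
print('flange',[onplane(c,285+x/10-.45,160+y/10-.45,np.array([0,0,z]),np.array([0,0,1.])).round(4) for x,y,z in((362,240,.101),(362,240,.095))], 'foot',onplane(c,285+36.5,160+5,np.array([0,0,.005]),np.array([0,0,1.])))
t=load('top'); print(tri(line(c,285+36.4-.45,160+46.9-.45),line(t,181.6,195.5)), tri(line(c,285+36.4-.45,160+46.9-.45),line(load('side'),220.6,302.3)))
E
```

```text
[[0.5    0.3101 0.165 ]
 [0.5095 0.3179 0.165 ]
 [0.5172 0.3084 0.165 ]
 [0.5079 0.3006 0.165 ]] [0.50863385 0.30922049 0.165     ]
[0.0122371  0.01223032 0.0121473  0.01232182] [  39.64688271  -50.87729488 -139.91922227  129.54576741]
flange [array([0.5084, 0.3115, 0.101 ]), array([0.5084, 0.3099, 0.095 ])] foot [0.50932833 0.31103173 0.005     ]
(array([0.50827056, 0.30971442, 0.16593877]), np.float64(0.000653297208268667)) (array([0.5087155 , 0.30710701, 0.16225783]), np.float64(0.0023329183638960077))
```

Request:
send_rows(steps="1 0 0 -0.005 0 0 0.0688;1 0 0 -0.005 0 0 0.0688;1 0 0 -0.005 0 0 0.0688;1 0 0 -0.005 0 0 0.0688;1 0 0 -0.005 0 0 0.0688")

```text
clock: 2.8
eef_pos: [0.5058, 0.3067, 0.2313]
tool_rot: [0.575, 0.818, -0.0, -0.0]
ft_force: [-0.9, -0.5, 0.5]
grip_width: 0.0857
grasp_force: 0.0
```

Request:
send_rows(steps="1 0 0 -0.005 0 0 0.0860;1 0 0 -0.005 0 0 0.0860;1 0 0 -0.005 0 0 0.0860;1 0 0 -0.005 0 0 0.0860;1 0 0 0 0 0 0")

```text
clock: 3.22
eef_pos: [0.5053, 0.3064, 0.2105]
tool_rot: [0.428, 0.904, -0.001, -0.001]
ft_force: [-0.2, -0.0, 0.1]
grip_width: 0.0856
grasp_force: 0.0
```

```bash
python3 - <<'E'
from h import *
o=get_obs(); print(o['clock'],o['eef_pos'],o['tool_rot'])
c=wrist('w3'); o=get_obs(); M=R.from_quat(o['tool_rot']).as_matrix(); print(o['eef_pos'],M.round(3),np.degrees(np.arctan2(M[1,1],M[0,1])), proj(c,np.array([.5086,.3092,.165])))
f=c['frame'].astype(int); m=((f[:,:,0]-f[:,:,2]>50)&(f[:,:,0]<170)&(f[:,:,0]-f[:,:,1]>35)).astype(np.uint8); u,v=proj(c,np.array([.5086,.3092,.165])).astype(int)
w=np.zeros_like(m);w[max(v-45,0):v+45,u-45:u+45]=m[max(v-45,0):v+45,u-45:u+45]
Z=c['range_z']; q=np.argwhere(w>0)[::3]; P=np.array([pt(c,x,y,Z[y,x]) for y,x in q]); P=P[P[:,2]>.1]
tp=P[P[:,2]>.158]; print(len(P),len(tp),tp.mean(0),tp.min(0),tp.max(0))
a=np.radians(39.5); r=np.array([[np.cos(a),np.sin(a)],[-np.sin(a),np.cos(a)]]); k=(tp[:,:2]-tp[:,:2].mean(0))@r.T; print(k.min(0),k.max(0), cv2.minAreaRect((tp[:,:2]*1e3).astype(np.float32)))
E
```

```text
3.2167 [0.50531202 0.30643612 0.21048755] [ 4.27729444e-01  9.03905887e-01 -1.14189030e-03 -6.05333038e-04]
[0.50561259 0.3067246  0.21105707] [[-0.632  0.775 -0.001]
 [ 0.775  0.632 -0.001]
 [ 0.    -0.002 -1.   ]] 39.18387425477263 [326.51079069 222.49121769]
192 120 [0.50743602 0.31046947 0.16516432] [0.49958025 0.30233231 0.1580543 ] [0.51576148 0.31782077 0.16778993]
[-0.00568152 -0.00718111] [0.00538429 0.00562718] ((507.857177734375, 309.84674072265625), (11.060136795043945, 12.806680679321289), 40.23725509643555)
```

Request:
send_rows(steps="1 0.0027 0.003 -0.02 0 0 0.005;1 0 0 -0.02 0 0 0;1 0 0 -0.02 0 0 0;1 0 0 -0.02 0 0 0;1 0 0 -0.017 0 0 0")

```text
clock: 3.68
eef_pos: [0.5087, 0.3103, 0.1136]
tool_rot: [0.427, 0.904, -0.0, -0.0]
ft_force: [-0.4, 0.7, 0.6]
grip_width: 0.0855
grasp_force: 0.0
```

Request:
send_rows(steps="1 0 0 0 0 0 0;-1 0 0 0 0 0 0;-1 0 0 0 0 0 0;-1 0 0 0 0 0 0;-1 0 0 0 0 0 0")

```text
clock: 4.1
eef_pos: [0.51, 0.3116, 0.1161]
tool_rot: [0.426, 0.905, 0.001, 0.001]
ft_force: [-0.1, 0.1, 0.0]
grip_width: 0.0385
grasp_force: 0.0
```

Request:
send_rows(steps="-1 0 0 0 0 0 0;-1 0 0 0 0 0 0;-1 0 0 0 0 0 0;-1 0 0 0 0 0 0;-1 0 0 0 0 0 0")

```text
clock: 4.52
eef_pos: [0.5094, 0.3113, 0.115]
tool_rot: [0.425, 0.905, 0.0, 0.0]
ft_force: [0.4, -0.5, 5.2]
grip_width: 0.0133
grasp_force: 59.7
```

Request:
send_rows(steps="-1 0 0 0 0 0 0;-1 0 0 0 0 0 0;-1 0 0 0 0 0 0;-1 0 0 0 0 0 0;-1 0 0 0 0 0 0")

```text
clock: 4.93
eef_pos: [0.5094, 0.3113, 0.115]
tool_rot: [0.425, 0.905, 0.0, 0.0]
ft_force: [-1.1, -1.1, 5.5]
grip_width: 0.0129
grasp_force: 59.8
```

```bash
python3 - <<'E'
from h import *
o=get_obs(); print({k:np.round(v,4) for k,v in o.items()})
E
```

```text
{'clock': np.float64(4.9333), 'joint_pos': array([ 5.4850e-01,  5.0000e-01,  7.6100e-02,  1.1459e+00, -1.0000e-04,
        1.4274e+00]), 'joint_vel': array([-0.0003, -0.0004, -0.0007,  0.0008, -0.0002,  0.0003]), 'tau': array([ 2.31700e-01, -4.47211e+01,  2.24627e+01, -4.86000e-01,
        8.14000e-02,  6.00000e-03]), 'eef_pos': array([0.5094, 0.3113, 0.115 ]), 'tool_rot': array([4.254e-01, 9.050e-01, 4.000e-04, 3.000e-04]), 'ft_force': array([-1.1123, -1.0857,  5.4953]), 'ft_torque': array([-0.1751,  0.2143,  0.0084]), 'grasp_force': np.float64(59.8108), 'grip_width': np.float64(0.0129)}
```

Request:
send_rows(steps="-1 0 0 0.016 0 0 0;-1 0 0 0.028 0 0 0;-1 0 0 0.032 0 0 0;-1 0 0 0.034 0 0 0;-1 0 0 0.03 0 0 0")

```text
clock: 5.35
eef_pos: [0.5088, 0.3111, 0.2554]
tool_rot: [0.425, 0.905, -0.0, -0.0]
ft_force: [1.0, 0.0, -1.5]
grip_width: 0.0132
grasp_force: 59.2
```

Request:
send_rows(steps="-1 0 -0.012 0 0 0 0;-1 0.001 -0.0262 0 -0.00616 -0.03436 0;-1 0.001 -0.0262 0 -0.00616 -0.03436 0;-1 0.001 -0.0262 0 -0.00616 -0.03436 0;-1 0.001 -0.0262 0 -0.00616 -0.03436 0")

```text
clock: 5.77
eef_pos: [0.5125, 0.193, 0.253]
tool_rot: [0.424, 0.903, 0.018, 0.068]
ft_force: [0.7, -0.1, 0.0]
grip_width: 0.0132
grasp_force: 59.0
```

Request:
send_rows(steps="-1 0.001 -0.0262 0 -0.00616 -0.03436 0;-1 0.001 -0.0262 0 -0.00616 -0.03436 0;-1 0.001 -0.0262 0 -0.00616 -0.03436 0;-1 0.001 -0.0262 0 -0.00616 -0.03436 0;-1 0.001 -0.0262 0 -0.00616 -0.03436 0")

```text
clock: 6.18
eef_pos: [0.5173, 0.062, 0.2532]
tool_rot: [0.42, 0.894, 0.04, 0.151]
ft_force: [0.5, -0.2, -0.1]
grip_width: 0.0134
grasp_force: 59.0
```

Request:
send_rows(steps="-1 0.001 -0.0262 0 -0.00616 -0.03436 0;-1 0.001 -0.0262 0 -0.00616 -0.03436 0;-1 0.001 -0.0262 -0.003 -0.00616 -0.03436 0;-1 0.001 -0.0262 -0.003 -0.00616 -0.03436 0;-1 0.001 -0.0262 -0.003 -0.00616 -0.03436 0")

```text
clock: 6.6
eef_pos: [0.5221, -0.0688, 0.2442]
tool_rot: [0.413, 0.878, 0.063, 0.234]
ft_force: [0.2, -0.4, -0.2]
grip_width: 0.0131
grasp_force: 59.0
```

Request:
send_rows(steps="-1 0.001 -0.0142 -0.001 -0.00616 -0.03436 0;-1 0 0 0 0 0 0;-1 0 0 0 0 0 0;-1 0 0 0 0 0 0;-1 0 0 0 0 0 0")

```text
clock: 7.02
eef_pos: [0.5245, -0.081, 0.2444]
tool_rot: [0.41, 0.874, 0.067, 0.25]
ft_force: [0.0, 0.2, -0.2]
grip_width: 0.0133
grasp_force: 59.0
```

```bash
python3 - <<'E'
from h import *
c=wrist('w4'); s=dict(camera('side')); save('s4',s); o=get_obs(); M=R.from_quat(o['tool_rot']).as_matrix(); print(o['clock'],o['eef_pos'],M.round(4),o['ft_force'],o['grip_width'],o['joint_pos'])
a=cv2.resize(cv2.imread('pics/w4.png'),None,fx=1.25,fy=1.25); b=cv2.imread('pics/s4.png')
cv2.imwrite('pics/m4.png',a)
T=np.eye(4)
print('wells',[proj(c,np.array(p)).round() for p in((.6235,-.0538,.0733),(.616,-.0977,.0735),(.608,-.141,.0722))],'tip',proj(c,o['eef_pos']+.105*M[:,2]))
E
```

```text
7.1167 [ 0.52463879 -0.08094418  0.24454988] [[-0.5385  0.6837  0.4924]
 [ 0.751   0.6544 -0.0873]
 [-0.382   0.3228 -0.866 ]] [ 0.57924125 -0.67975427 -0.02286196] 0.013488136906201027 [-0.14410114 -0.07755383 -0.45643039  0.66843111 -0.01570261  0.72884604]
wells [array([347., 144.]), array([317., 170.]), array([288., 192.])] tip [320.18857987 196.14301927]
```

View pics/m4.png

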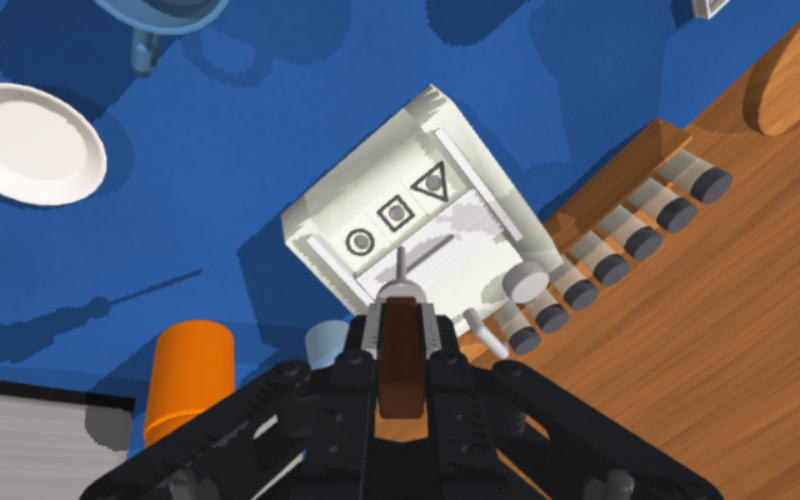

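```bash
python3 - <<'E'
from h import *
im=cv2.imread('pics/w4.png'); cv2.imwrite('pics/m5.png',cv2.resize(im[125:209,270:374],None,fx=7,fy=7,interpolation=cv2.INTER_CUBIC))
E
```

```text
(no output)
```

View pics/m5.png

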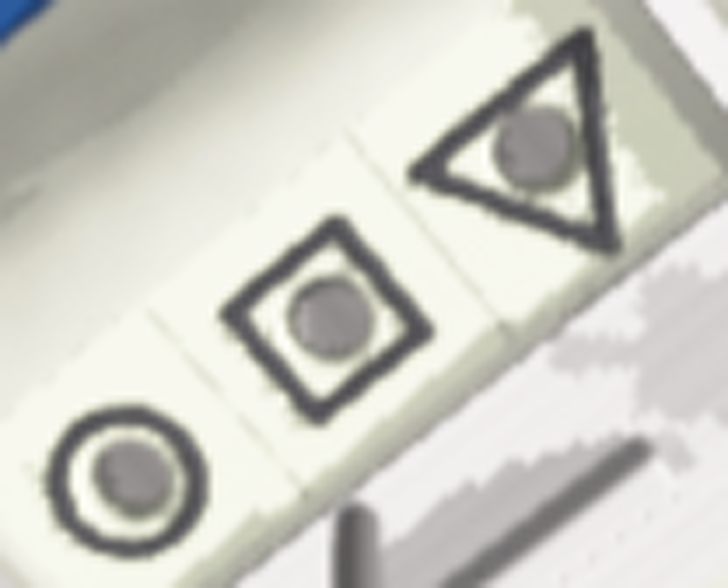

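```bash
cat > wells.py <<'E'
from h import *
c,t,s=load('w4'),load('top'),load('side')
px={'tri':(539,152),'sq':(327,320),'ro':(127,481)}
px={k:(270+a/7-.43,125+b/7-.43) for k,(a,b) in px.items()}
tt={'tri':(331.3,159.5),'sq':(347.9,162.8),'ro':(364.2,166.3)};sd={'tri':(280.5,179),'sq':(292.3,168.7),'ro':(304,159.5)}
if __name__=='__main__':
    for k in px:
        print(k,'w+top',[x.round(4) for x in tri(line(c,*px[k]),line(t,*tt[k]))],'w+side',[x.round(4) for x in tri(line(c,*px[k]),line(s,*sd[k]))],'wdepth',pt(c,*px[k]).round(4))
    T=c['Twc']@np.linalg.inv(c['T_tool_cam']); p,z=T[:3,3],T[:3,2]
    for ty in (508,515): print('tip meas',onplane(c,270+354/7-.43,125+ty/7-.43,p+z*.104,z),'axis',p+z*.104)
    # depth plane
    P=[]
    for x,y in [(60,330),(120,330),(180,360),(240,420),(250,250),(300,180),(380,330),(420,380),(470,260),(380,230),(200,460),(30,400),(30,540),(500,290),(430,90)]:
        P.append(pt(c,270+x/7,125+y/7))
    P=np.array(P);m=P.mean(0);n=np.linalg.svd(P-m)[2][2];n*=np.sign(n[2]);print('plane',m,n,np.degrees(np.arccos(n[2])),np.abs((P-m)@n))
    W=np.array([onplane(c,*px[k],m,n) for k in ('tri','sq','ro')]);print('on depth plane',W.round(4),np.linalg.norm(np.diff(W,axis=0),axis=1)); d=W[0]-W[2];print('yaw',np.arctan2(-d[0],d[1]))
E
python3 wells.py
```

```text
tri w+top [array([ 0.6249, -0.0544,  0.0738]), np.float64(0.0028)] w+side [array([ 0.6226, -0.055 ,  0.074 ]), np.float64(0.0029)] wdepth [ 0.6328 -0.0575  0.0634]
sq w+top [array([ 0.6173, -0.0982,  0.0723]), np.float64(0.0023)] w+side [array([ 0.6149, -0.0983,  0.0738]), np.float64(0.0011)] wdepth [ 0.6217 -0.1014  0.0658]
ro w+top [array([ 0.6088, -0.1413,  0.0724]), np.float64(0.0023)] w+side [array([ 0.6061, -0.1409,  0.0738]), np.float64(0.0016)] wdepth [ 0.6141 -0.1463  0.0641]
tip meas [ 0.57616048 -0.09050665  0.15467875] axis [ 0.57567784 -0.09012792  0.15436635]
tip meas [ 0.57665147 -0.0911932   0.15502692] axis [ 0.57567784 -0.09012792  0.15436635]
plane [ 0.61118937 -0.10690478  0.06891007] [-0.49643574  0.09607067  0.86274097] 30.37425387597805 [3.97531812e-04 2.15952894e-04 3.48121809e-04 1.28010875e-04
 2.19268297e-04 2.11267633e-04 5.37406694e-04 8.46914443e-05
 3.28204477e-04 3.55822650e-04 1.09779231e-03 1.41307334e-04
 2.03675538e-05 8.45946806e-05 5.41959280e-04]
on depth plane [[ 0.6261 -0.056   0.0718]
 [ 0.6172 -0.0994  0.0716]
 [ 0.6087 -0.1426  0.0715]] [0.04429048 0.04402666]
yaw -0.1979736392836688
```

Request:
send_rows(steps="-1 0.0013 -0.0093 -0.0075 0 0 0;-1 0.0013 -0.0093 -0.0075 0 0 0;-1 0.0013 -0.0093 -0.0075 0 0 0;-1 0.0014 -0.0094 -0.0076 0 0 0;-1 0.0014 -0.0093 -0.0075 0 0 0")

```text
clock: 7.53
eef_pos: [0.5305, -0.1297, 0.2052]
tool_rot: [0.411, 0.874, 0.067, 0.249]
ft_force: [-0.0, 0.0, -0.1]
grip_width: 0.0132
grasp_force: 59.0
```

Request:
send_rows(steps="-1 0.0049 -0.0009 -0.0087 0 0 0;-1 0.0049 -0.0009 -0.0087 0 0 0;-1 0.0049 -0.0009 -0.0086 0 0 0;-1 0.0049 -0.0008 -0.0086 0 0 0;-1 0 0 0 0 0 0")

```text
clock: 7.95
eef_pos: [0.5499, -0.1318, 0.1694]
tool_rot: [0.411, 0.875, 0.067, 0.248]
ft_force: [-0.7, 0.4, -1.1]
grip_width: 0.0133
grasp_force: 59.0
```

```bash
cat > st.py <<'E'
from wells import *
import sys
W={'ro':(.6078,-.1416,.0725),'sq':(.6165,-.0988,.0725),'tri':(.625,-.0553,.0725)}
k=sys.argv[1]; c2=wrist('n_'+k)
o=get_obs(); M=R.from_quat(o['tool_rot']).as_matrix(); z=M[:,2]; tip=o['eef_pos']+.105*z; v=np.array(W[k])-tip
d=v@z; print(o['clock'],'eef',o['eef_pos'].round(4),'z',z.round(4),'above',d.round(4),'lateral',(v-d*z).round(4),'F',o['ft_force'].round(2),'axial',(-o['ft_force']@z).round(2))
print('well px',proj(c2,np.array(W[k])),'tip px',proj(c2,tip))
cv2.imwrite('pics/n_%s_c.png'%k,cv2.resize(c2['frame'][140:240,255:385,::-1],None,fx=6,fy=6,interpolation=cv2.INTER_CUBIC))
E
python3 st.py ro
```

```text
8.0 eef [ 0.5499 -0.1317  0.1703] z [ 0.4897 -0.0874 -0.8675] above 0.009 lateral [0.002  0.0001 0.0011] F [-0.12  0.3   0.14] axial 0.21
well px [322.42622354 195.15207939] tip px [320.41633898 196.68809561]
```

View pics/n_ro_c.png

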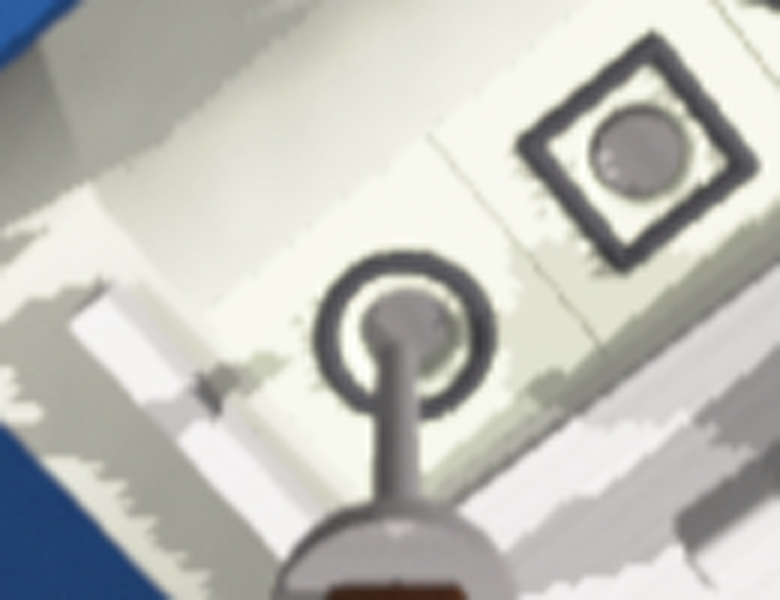

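Request:
send_rows(steps="-1 0.002 0.0001 0.0011 0 0 0;-1 0.002 -0.0004 -0.0035 0 0 0;-1 0.002 -0.0003 -0.0035 0 0 0;-1 0.0019 -0.0003 -0.0034 0 0 0;-1 0 0 0 0 0 0")

```text
clock: 8.42
eef_pos: [0.5582, -0.1327, 0.1621]
tool_rot: [0.411, 0.874, 0.067, 0.25]
ft_force: [-0.1, -0.2, -0.2]
grip_width: 0.0133
grasp_force: 59.0
```

Request:
send_rows(steps="-1 0.0005 -0.0001 -0.0009 0 0 0;-1 0.0005 -0.0001 -0.0009 0 0 0;-1 0.0005 -0.0001 -0.0008 0 0 0;-1 0 0 0 0 0 0;-1 0 0 0 0 0 0")

```text
clock: 8.83
eef_pos: [0.5598, -0.1332, 0.1602]
tool_rot: [0.411, 0.874, 0.067, 0.25]
ft_force: [-0.4, -0.4, -0.9]
grip_width: 0.0132
grasp_force: 59.0
```

Request:
send_rows(steps="-1 0.0005 -0.0001 -0.0009 0 0 0;-1 0.0005 -0.0001 -0.0009 0 0 0;-1 0 0 0 0 0 0;-1 0 0 0 0 0 0;-1 0 0 0 0 0 0")

```text
clock: 9.25
eef_pos: [0.5608, -0.1333, 0.1584]
tool_rot: [0.411, 0.874, 0.067, 0.25]
ft_force: [-0.3, -0.2, -0.7]
grip_width: 0.0134
grasp_force: 59.0
```

Request:
send_rows(steps="-1 0.0005 -0.0001 -0.0009 0 0 0;-1 0.0005 -0.0001 -0.0008 0 0 0;-1 0 0 0 0 0 0;-1 0 0 0 0 0 0;-1 0 0 0 0 0 0")

```text
clock: 9.67
eef_pos: [0.5618, -0.1336, 0.1567]
tool_rot: [0.411, 0.874, 0.067, 0.25]
ft_force: [-0.1, 1.0, -0.8]
grip_width: 0.013
grasp_force: 59.0
```

```bash
cat > ax.py <<'E'
from h import *
import sys
W={'ro':(.6078,-.1416,.0725),'sq':(.6165,-.0988,.0725),'tri':(.625,-.0553,.0725)}
o=get_obs(); z=R.from_quat(o['tool_rot']).as_matrix()[:,2]; v=np.array(W[sys.argv[1]])-o['eef_pos']-.105*z
d=v@z; print(o['clock'],'above',d.round(4),'lat',(v-d*z).round(4),'axialF',(-o['ft_force']@z).round(2),'latF',(o['ft_force']-(o['ft_force']@z)*z).round(2))
E
python3 ax.py ro
```

```text
9.6667 above -0.0088 lat [-0.0014  0.0004 -0.0008] axialF -0.59 latF [-0.36  1.02 -0.31]
```

Request:
send_rows(steps="-1 -0.0003 0.0001 -0.0013 0 0 0;-1 0.0005 -0.0001 -0.0008 0 0 0;-1 0 0 0 0 0 0;-1 0 0 0 0 0 0;-1 0 0 0 0 0 0")

```text
clock: 10.08
eef_pos: [0.562, -0.1336, 0.1546]
tool_rot: [0.411, 0.874, 0.067, 0.25]
ft_force: [0.1, 0.1, -0.4]
grip_width: 0.0132
grasp_force: 59.0
```

```bash
python3 ax.py ro
```

```text
10.0833 above -0.0107 lat [-0.0006  0.0003 -0.0004] axialF -0.35 latF [-0.09  0.16 -0.07]
```

Request:
send_rows(steps="-1 0.0005 -0.0001 -0.0009 0 0 0;-1 0.0003 0 -0.0005 0 0 0;-1 0 0 0 0 0 0;-1 0 0 0 0 0 0;-1 0 0 0 0 0 0")

```text
clock: 10.5
eef_pos: [0.5629, -0.1337, 0.1534]
tool_rot: [0.411, 0.874, 0.067, 0.25]
ft_force: [-1.0, 0.7, 2.1]
grip_width: 0.013
grasp_force: 59.3
```

```bash
python3 ax.py ro
```

```text
10.5 above -0.0121 lat [-0.0008  0.0003 -0.0005] axialF 2.34 latF [0.13 0.46 0.03]
```

Request:
send_rows(steps="-1 0.0005 -0.0001 -0.0009 0 0 0;-1 0.0005 -0.0001 -0.0009 0 0 0;-1 0 0 0 0 0 0;-1 0 0 0 0 0 0;-1 0 0 0 0 0 0")

```text
clock: 10.92
eef_pos: [0.5639, -0.1339, 0.1516]
tool_rot: [0.411, 0.874, 0.067, 0.25]
ft_force: [-2.0, -0.1, 2.7]
grip_width: 0.0133
grasp_force: 59.4
```

```bash
python3 ax.py ro
```

```text
10.9167 above -0.0142 lat [-0.0008  0.0003 -0.0005] axialF 3.28 latF [-0.36 -0.35 -0.17]
```

Request:
send_rows(steps="-1 0.0005 -0.0001 -0.0009 0 0 0;-1 0.0005 -0.0001 -0.0009 0 0 0;-1 0 0 0 0 0 0;-1 0 0 0 0 0 0;-1 0 0 0 0 0 0")

```text
clock: 11.33
eef_pos: [0.5649, -0.1341, 0.1498]
tool_rot: [0.411, 0.874, 0.067, 0.25]
ft_force: [-1.9, -0.1, 3.7]
grip_width: 0.0131
grasp_force: 59.6
```

```bash
python3 ax.py ro; python3 -c "
from h import *
c=camera('top');print(get_obs()['ft_force'])
c=camera('top');print(get_obs()['ft_force'])
c=camera('top');print(get_obs()['ft_force'])"
```

```text
11.3333 above -0.0163 lat [-0.0008  0.0003 -0.0005] axialF 4.14 latF [ 0.12 -0.48  0.12]
[-2.24385816 -0.0185344   3.9392813 ]
[-3.1306563   0.25532524  4.21069439]
[-2.39631036  0.68821694  3.65121638]
```

Request:
send_rows(steps="-1 0.0003 0 -0.0005 0 0 0;-1 0 0 0 0 0 0;-1 0 0 0 0 0 0;-1 0 0 0 0 0 0;-1 0 0 0 0 0 0")

```text
clock: 11.9
eef_pos: [0.5652, -0.1341, 0.1492]
tool_rot: [0.411, 0.874, 0.067, 0.25]
ft_force: [-2.7, 0.1, 4.2]
grip_width: 0.0134
grasp_force: 59.6
```

Request:
send_rows(steps="-1 -0.0041 0.0007 0.0072 0 0 0;-1 -0.0041 0.0007 0.0072 0 0 0;-1 -0.0041 0.0008 0.0073 0 0 0;-1 0 0 0 0 0 0;-1 0 0 0 0 0 0")

```text
clock: 12.32
eef_pos: [0.5528, -0.1318, 0.1716]
tool_rot: [0.411, 0.874, 0.067, 0.25]
ft_force: [-0.1, 0.1, -0.8]
grip_width: 0.0131
grasp_force: 59.0
```

Request:
send_rows(steps="-1 0.0027 0.0143 -0.0001 0 0 0;-1 0.0027 0.0143 -0.0001 0 0 0;-1 0.0027 0.0143 -0.0001 0 0 0;-1 0 0 0 0 0 0;-1 0 0 0 0 0 0")

```text
clock: 12.73
eef_pos: [0.5607, -0.0884, 0.17]
tool_rot: [0.41, 0.875, 0.067, 0.25]
ft_force: [0.4, -0.5, -1.5]
grip_width: 0.0135
grasp_force: 59.0
```

```bash
python3 ax.py sq
```

```text
12.7333 above 0.0078 lat [ 0.0003 -0.0005  0.0003] axialF -1.54 latF [-0.33 -0.32 -0.16]
```

Request:
send_rows(steps="-1 0.0025 -0.0005 -0.0043 0 0 0;-1 0.0025 -0.0005 -0.0043 0 0 0;-1 0.0024 -0.0004 -0.0043 0 0 0;-1 0 0 0 0 0 0;-1 0 0 0 0 0 0")

```text
clock: 13.15
eef_pos: [0.5679, -0.0908, 0.1567]
tool_rot: [0.411, 0.874, 0.067, 0.249]
ft_force: [0.9, -0.9, -0.2]
grip_width: 0.013
grasp_force: 59.0
```

```bash
python3 ax.py sq
```

```text
13.15 above -0.0075 lat [0.0007 0.0006 0.0004] axialF -0.73 latF [ 0.56 -0.81  0.4 ]
```

Advance in 2 mm steps.

Request:
send_rows(steps="-1 0.0005 -0.0001 -0.0009 0 0 0;-1 0.0005 -0.0001 -0.0009 0 0 0;-1 0 0 0 0 0 0;-1 0 0 0 0 0 0;-1 0 0 0 0 0 0")

```text
clock: 13.57
eef_pos: [0.5692, -0.0907, 0.156]
tool_rot: [0.411, 0.874, 0.067, 0.25]
ft_force: [-1.0, 0.2, 1.6]
grip_width: 0.0132
grasp_force: 59.3
```

```bash
python3 ax.py sq
```

```text
13.5667 above -0.0087 lat [-0.0001  0.0004 -0.0001] axialF 1.91 latF [-0.11  0.05 -0.07]
```

Request:
send_rows(steps="-1 0.0005 -0.0001 -0.0009 0 0 0;-1 0.0005 -0.0001 -0.0009 0 0 0;-1 0 0 0 0 0 0;-1 0 0 0 0 0 0;-1 0 0 0 0 0 0")

```text
clock: 13.98
eef_pos: [0.5704, -0.0909, 0.1541]
tool_rot: [0.411, 0.874, 0.067, 0.25]
ft_force: [-1.6, -0.8, 1.8]
grip_width: 0.0132
grasp_force: 59.4
```

```bash
python3 ax.py sq
```

```text
13.9833 above -0.0109 lat [-0.0002  0.0004 -0.0002] axialF 2.28 latF [-0.52 -1.05 -0.19]
```

Request:
send_rows(steps="-1 0.0005 -0.0001 -0.0009 0 0 0;-1 0.0005 -0.0001 -0.0009 0 0 0;-1 0 0 0 0 0 0;-1 0 0 0 0 0 0;-1 0 0 0 0 0 0")

```text
clock: 14.4
eef_pos: [0.5714, -0.091, 0.1523]
tool_rot: [0.411, 0.874, 0.067, 0.25]
ft_force: [-3.0, -1.3, 3.2]
grip_width: 0.013
grasp_force: 59.5
```

```bash
cat > fa.py <<'E'
from h import *
import sys
F=[]
for i in range(6):
    o=get_obs(); z=R.from_quat(o['tool_rot']).as_matrix()[:,2]; F.append(-o['ft_force']@z); camera('top')
print('mean axial',np.mean(F),np.round(F,1))
E
python3 ax.py sq; python3 fa.py
```

```text
14.4 above -0.013 lat [-0.0002  0.0004 -0.0001] axialF 4.11 latF [-0.95 -1.69 -0.37]
mean axial 4.237493248014838 [4.1 4.8 5.  3.9 4.3 3.3]
```

Request:
send_rows(steps="-1 0.0005 -0.0001 -0.0009 0 0 0;-1 0 0 0 0 0 0;-1 0 0 0 0 0 0;-1 0 0 0 0 0 0;-1 0 0 0 0 0 0")

```text
clock: 15.12
eef_pos: [0.5719, -0.0911, 0.1514]
tool_rot: [0.411, 0.874, 0.067, 0.25]
ft_force: [-4.2, -0.2, 3.8]
grip_width: 0.0132
grasp_force: 59.7
```

```bash
python3 ax.py sq; python3 fa.py
```

```text
15.1167 above -0.014 lat [-0.0001  0.0003 -0.0001] axialF 5.4 latF [-1.58 -0.7  -0.83]
mean axial 5.030356218911333 [5.4 4.6 5.  5.1 5.1 5. ]
```

Request:
send_rows(steps="-1 -0.0036 0.0006 0.0064 0 0 0;-1 -0.0036 0.0006 0.0064 0 0 0;-1 -0.0036 0.0007 0.0063 0 0 0;-1 0 0 0 0 0 0;-1 0 0 0 0 0 0")

```text
clock: 15.83
eef_pos: [0.561, -0.089, 0.1711]
tool_rot: [0.411, 0.874, 0.067, 0.25]
ft_force: [-0.4, -1.0, -0.4]
grip_width: 0.0131
grasp_force: 59.0
```

Request:
send_rows(steps="-1 0.0028 0.0145 0 0 0 0;-1 0.0028 0.0145 0 0 0 0;-1 0.0028 0.0145 0 0 0 0;-1 0 0 0 0 0 0;-1 0 0 0 0 0 0")

```text
clock: 16.25
eef_pos: [0.5693, -0.045, 0.17]
tool_rot: [0.41, 0.875, 0.067, 0.25]
ft_force: [-0.0, -0.8, -0.0]
grip_width: 0.0129
grasp_force: 59.0
```

```bash
python3 ax.py tri
```

```text
16.25 above 0.0078 lat [ 0.0003 -0.0004  0.0002] axialF -0.08 latF [-0.05 -0.77  0.05]
```

Request:
send_rows(steps="-1 0.0026 -0.0005 -0.0045 0 0 0;-1 0.0026 -0.0005 -0.0045 0 0 0;-1 0.0025 -0.0004 -0.0045 0 0 0;-1 0 0 0 0 0 0;-1 0 0 0 0 0 0")

```text
clock: 16.67
eef_pos: [0.5767, -0.0476, 0.1559]
tool_rot: [0.411, 0.874, 0.067, 0.249]
ft_force: [-0.0, -0.5, -0.2]
grip_width: 0.0131
grasp_force: 59.0
```

```bash
python3 ax.py tri
```

```text
16.6667 above -0.0083 lat [0.0009 0.0008 0.0004] axialF -0.24 latF [-0.16 -0.52 -0.04]
```

Request:
send_rows(steps="-1 0.0005 -0.0001 -0.0009 0 0 0;-1 0.0005 -0.0001 -0.0009 0 0 0;-1 0 0 0 0 0 0;-1 0 0 0 0 0 0;-1 0 0 0 0 0 0")

```text
clock: 17.08
eef_pos: [0.5782, -0.0472, 0.1553]
tool_rot: [0.411, 0.874, 0.067, 0.25]
ft_force: [0.1, 0.4, -0.9]
grip_width: 0.0134
grasp_force: 59.0
```

```bash
python3 ax.py tri
```

```text
17.0833 above -0.0095 lat [-0.0002  0.0004 -0.0001] axialF -0.76 latF [-0.31  0.44 -0.22]
```

Request:
send_rows(steps="-1 0.0005 -0.0001 -0.0009 0 0 0;-1 0.0005 -0.0001 -0.0009 0 0 0;-1 0 0 0 0 0 0;-1 0 0 0 0 0 0;-1 0 0 0 0 0 0")

```text
clock: 17.5
eef_pos: [0.5791, -0.0474, 0.1533]
tool_rot: [0.411, 0.874, 0.067, 0.25]
ft_force: [0.6, -0.4, -0.9]
grip_width: 0.0129
grasp_force: 59.0
```

```bash
python3 ax.py tri
```

```text
17.5 above -0.0118 lat [ 0.      0.0004 -0.    ] axialF -1.09 latF [ 0.09 -0.32  0.08]
```

Request:
send_rows(steps="-1 0.0005 -0.0001 -0.0009 0 0 0;-1 0.0003 -0.0001 -0.0005 0 0 0;-1 0 0 0 0 0 0;-1 0 0 0 0 0 0;-1 0 0 0 0 0 0")

```text
clock: 17.92
eef_pos: [0.58, -0.0476, 0.1521]
tool_rot: [0.411, 0.874, 0.067, 0.25]
ft_force: [-0.7, -0.1, 1.7]
grip_width: 0.0131
grasp_force: 59.3
```

```bash
python3 ax.py tri
```

```text
17.9167 above -0.0132 lat [-0.0002  0.0004 -0.0001] axialF 1.84 latF [ 0.18 -0.27  0.13]
```

Request:
send_rows(steps="-1 0.0005 -0.0001 -0.0009 0 0 0;-1 0.0005 -0.0001 -0.0009 0 0 0;-1 0.0003 0 -0.0005 0 0 0;-1 0 0 0 0 0 0;-1 0 0 0 0 0 0")

```text
clock: 18.33
eef_pos: [0.5813, -0.0479, 0.1497]
tool_rot: [0.411, 0.874, 0.067, 0.25]
ft_force: [-1.9, 0.4, 2.7]
grip_width: 0.0133
grasp_force: 59.4
```

```bash
python3 ax.py tri
```

```text
18.3333 above -0.0159 lat [-0.0002  0.0004 -0.0001] axialF 3.37 latF [-0.29  0.09 -0.17]
```

Request:
send_rows(steps="-1 0.0005 -0.0001 -0.0009 0 0 0;-1 0.0005 -0.0001 -0.0009 0 0 0;-1 0 0 0 0 0 0;-1 0 0 0 0 0 0;-1 0 0 0 0 0 0")

```text
clock: 18.75
eef_pos: [0.5823, -0.0481, 0.148]
tool_rot: [0.411, 0.874, 0.067, 0.25]
ft_force: [-2.2, 1.3, 4.3]
grip_width: 0.0131
grasp_force: 59.7
```

```bash
python3 ax.py tri; python3 fa.py
```

```text
18.75 above -0.018 lat [-0.0002  0.0004 -0.0001] axialF 4.88 latF [0.23 0.84 0.05]
mean axial 4.811738433504559 [4.9 5.1 4.4 4.5 4.7 5.3]
```

Request:
send_rows(steps="-1 -0.0098 0.0017 0.0173 0 0 0;-1 -0.0098 0.0017 0.0173 0 0 0;-1 -0.0098 0.0017 0.0173 0 0 0;-1 0 0.012 0.0039 0 0 0;-1 -0.0031 0.0243 0.0039 0.0066 0.03681 0")

```text
clock: 19.47
eef_pos: [0.5482, -0.0081, 0.2072]
tool_rot: [0.415, 0.878, 0.061, 0.232]
ft_force: [0.6, -0.1, -0.7]
grip_width: 0.0135
grasp_force: 59.1
```

Request:
send_rows(steps="-1 -0.0031 0.0253 0.0039 0.0066 0.03681 0;-1 -0.0031 0.0253 0.0039 0.0066 0.03681 0;-1 -0.0031 0.0253 0.0039 0.0066 0.03681 0;-1 -0.0031 0.0253 0.0039 0.0066 0.03681 0;-1 -0.0031 0.0253 0.0039 0.0066 0.03681 0")

```text
clock: 19.88
eef_pos: [0.5336, 0.1209, 0.2265]
tool_rot: [0.421, 0.895, 0.038, 0.143]
ft_force: [0.6, -0.0, -0.1]
grip_width: 0.0129
grasp_force: 59.0
```

Request:
send_rows(steps="-1 -0.0031 0.0253 0.0039 0.0066 0.03681 0;-1 -0.0031 0.0253 0.0039 0.0066 0.03681 0;-1 -0.0031 0.0253 0.0039 0.0066 0.03681 0;-1 -0.0031 0.0253 0.0039 0.0066 0.03681 0;-1 -0.0031 0.0253 0.0039 0.0066 0.03681 0")

```text
clock: 20.3
eef_pos: [0.5183, 0.2475, 0.2458]
tool_rot: [0.425, 0.904, 0.014, 0.053]
ft_force: [-0.0, -0.2, -0.7]
grip_width: 0.013
grasp_force: 59.0
```

Request:
send_rows(steps="-1 -0.0031 0.0253 0.0039 0.0066 0.03681 0;-1 -0.0031 0.0253 0.0039 0.0066 0.03681 0;-1 -0.0031 0.0143 0.0039 0.0066 0.03681 0;-1 0 0 0 0 0 0;-1 0 0 0 0 0 0")

```text
clock: 20.72
eef_pos: [0.5097, 0.3116, 0.2567]
tool_rot: [0.425, 0.905, -0.001, -0.0]
ft_force: [-0.6, -0.9, -0.7]
grip_width: 0.0132
grasp_force: 59.0
```

Request:
send_rows(steps="-1 0 0 0 0 0 0;-1 0 0 0 0 0 0;-1 0 0 0 0 0 0;-1 0 0 0 0 0 0;-1 0 0 0 0 0 0")

```text
clock: 21.13
eef_pos: [0.5094, 0.3106, 0.2586]
tool_rot: [0.426, 0.905, 0.0, 0.0]
ft_force: [-0.2, -0.3, -1.4]
grip_width: 0.0131
grasp_force: 59.0
```

```bash
python3 - <<'E'
from h import *
o=get_obs(); M=R.from_quat(o['tool_rot']).as_matrix(); print(o['clock'],o['eef_pos'],M.round(4)); 
z=M[:,2]; d=np.cross(z,[0,0,-1]); print('turn to vertical',d); print('shift',np.array([.5094,.3113,.255])-o['eef_pos'], 'tip',o['eef_pos']+.105*z)
c=wrist('w6'); cv2.imwrite('pics/w6c.png',cv2.resize(c['frame'][100:250,220:420,::-1],None,fx=4,fy=4,interpolation=cv2.INTER_CUBIC))
print('mouth px',proj(c,np.array([.5094,.3113,.095])),'tip px',proj(c,o['eef_pos']+.105*z))
E
```

```text
21.1333 [0.50936865 0.31062235 0.25855915] [[-6.375e-01  7.705e-01  5.000e-04]
 [ 7.705e-01  6.375e-01  2.000e-04]
 [-2.000e-04  5.000e-04 -1.000e+00]]
turn to vertical [-0.0001662   0.00054015  0.        ]
shift [ 3.13482501e-05  6.77647458e-04 -3.55915034e-03] tip [0.50942537 0.3106398  0.15355917]
mouth px [320.51625221 178.9586118 ] tip px [320.12430627 196.19033531]
```

View pics/w6c.png

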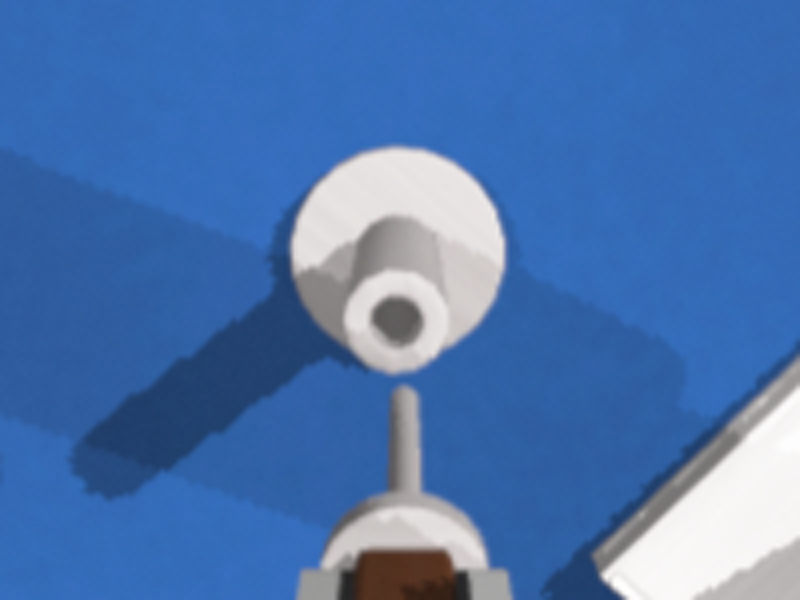

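```bash
python3 - <<'E'
from h import *
c=load('w6'); z=np.array([0,0,1.])
print('mouth',onplane(c,318.85,179.5,np.array([0,0,.095]),z), 'tip',onplane(c,220+101-.4,100+97.3-.4,np.array([0,0,.1536]),z))
E
```

```text
mouth [0.50841592 0.30972017 0.095     ] tip [0.51015155 0.31041309 0.1536    ]
```

Request:
send_rows(steps="-1 -0.0013 -0.0003 0 0 0 0;-1 0 0 -0.02 0 0 0;-1 0 0 -0.02 0 0 0;-1 0 0 -0.02 0 0 0;-1 0 0 -0.01 0 0 0")

```text
clock: 21.6
eef_pos: [0.5069, 0.3102, 0.1857]
tool_rot: [0.425, 0.905, -0.001, -0.001]
ft_force: [-0.9, -0.1, -1.2]
grip_width: 0.0133
grasp_force: 59.0
```

Request:
send_rows(steps="-1 0 0 -0.014 0 0 0;-1 0 0 -0.014 0 0 0;-1 0 0 -0.014 0 0 0;-1 0 0 -0.014 0 0 0;-1 0 0 -0.01 0 0 0")

```text
clock: 22.02
eef_pos: [0.5078, 0.3108, 0.1212]
tool_rot: [0.425, 0.905, -0.0, -0.0]
ft_force: [-0.6, -0.4, -0.9]
grip_width: 0.0135
grasp_force: 59.0
```

Request:
send_rows(steps="-1 0 0 -0.002 0 0 0;-1 0 0 -0.001 0 0 0;-1 0 0 0 0 0 0;-1 0 0 0 0 0 0;-1 0 0 0 0 0 0")

```text
clock: 22.43
eef_pos: [0.5087, 0.3113, 0.1203]
tool_rot: [0.425, 0.905, 0.001, 0.001]
ft_force: [0.4, 0.9, -0.7]
grip_width: 0.0128
grasp_force: 59.0
```

Request:
send_rows(steps="-1 -0.0003 -0.0005 -0.001 0 0 0;-1 0 0 -0.001 0 0 0;-1 0 0 -0.001 0 0 0;-1 0 0 0 0 0 0;-1 0 0 0 0 0 0")

```text
clock: 22.85
eef_pos: [0.5077, 0.3104, 0.1161]
tool_rot: [0.425, 0.905, -0.0, -0.0]
ft_force: [0.9, -0.4, -0.7]
grip_width: 0.0135
grasp_force: 59.0
```

Request:
send_rows(steps="-1 0 0 -0.001 0 0 0;-1 0 0 0 0 0 0;-1 0 0 0 0 0 0;-1 0 0 0 0 0 0;-1 0 0 0 0 0 0")

```text
clock: 23.27
eef_pos: [0.5078, 0.3104, 0.1152]
tool_rot: [0.425, 0.905, -0.0, 0.0]
ft_force: [0.8, -0.4, -0.8]
grip_width: 0.013
grasp_force: 59.3
```

Lower a little further until the flange is felt.

Request:
send_rows(steps="-1 0 0 -0.0007 0 0 0;-1 0 0 0 0 0 0;-1 0 0 0 0 0 0;-1 0 0 0 0 0 0;-1 0 0 0 0 0 0")

```text
clock: 23.68
eef_pos: [0.5079, 0.3105, 0.115]
tool_rot: [0.425, 0.905, 0.0, 0.0]
ft_force: [-1.2, -0.1, 5.2]
grip_width: 0.0132
grasp_force: 59.7
```

```bash
python3 - <<'E'
from h import *
for i in range(4): o=get_obs();print(o['eef_pos'].round(4),o['ft_force'].round(2),o['ft_torque'].round(3));camera('side')
E
```

```text
[0.5079 0.3105 0.115 ] [-1.18 -0.07  5.2 ] [-0.245  0.392 -0.014]
[0.5079 0.3105 0.115 ] [-1.72 -2.02  5.99] [-0.241  0.369  0.044]
[0.5078 0.3105 0.115 ] [-1.58 -1.01  6.03] [-0.178  0.388  0.099]
[0.5079 0.3104 0.115 ] [-1.4  -1.56  5.13] [-0.266  0.415  0.045]
```

Request:
send_rows(steps="1 0 0 0 0 0 0;1 0 0 0 0 0 0;1 0 0 0 0 0 0;1 0 0 0 0 0 0;1 0 0 0 0 0 0")

```text
clock: 24.3
eef_pos: [0.5077, 0.3104, 0.1141]
tool_rot: [0.425, 0.905, -0.0, -0.0]
ft_force: [0.4, -0.3, -0.5]
grip_width: 0.073
grasp_force: 0.0
```

Request:
send_rows(steps="1 0 0 0 0 0 0;1 0 0 0 0 0 0;1 0 0 0 0 0 0;1 0 0 0.015 0 0 0;1 0 0 0.03 0 0 0")

```text
clock: 24.72
eef_pos: [0.5052, 0.3088, 0.1557]
tool_rot: [0.425, 0.905, -0.004, -0.003]
ft_force: [0.4, 1.2, 0.1]
grip_width: 0.0856
grasp_force: 0.0
```

Request:
send_rows(steps="1 0 0 0.03 0 0 0;1 0 0 0.03 0 0 0;1 0 0 0.03 0 0 0;1 0 0 0.01 0 0 0;1 0 0 0 0 0 0")

```text
clock: 25.13
eef_pos: [0.5094, 0.3114, 0.2634]
tool_rot: [0.425, 0.905, 0.003, 0.002]
ft_force: [0.0, 0.1, 2.0]
grip_width: 0.0855
grasp_force: 0.0
```

```bash
python3 - <<'E'
from h import *
c=wrist('w7'); o=get_obs(); print(o['eef_pos'],o['grip_width'])
s=dict(camera('side'));save('s7',s)
a=cv2.resize(c['frame'][80:280,170:470],(600,400),interpolation=cv2.INTER_CUBIC); b=cv2.resize(s['frame'][285:365,200:270],None,fx=2.5,fy=5)[:400]
b=cv2.resize(s['frame'][285:365,200:240],(200,400),interpolation=cv2.INTER_CUBIC)
d=cv2.resize(s['frame'][125:225,210:410],(800,200+0),interpolation=cv2.INTER_CUBIC)
d=cv2.resize(s['frame'][130:190,240:360],(400,200),interpolation=cv2.INTER_CUBIC); t=dict(camera('top')); save('t7',t)
e=cv2.resize(t['frame'][130:180,310:410],(400,200),interpolation=cv2.INTER_CUBIC)
cv2.imwrite('pics/m7.png',np.vstack([np.hstack([a,b]),np.hstack([d,e])])[:,:,::-1])
E
```

```text
[0.508476   0.31084324 0.2606679 ] 0.08511928147040407
```

View pics/m7.png

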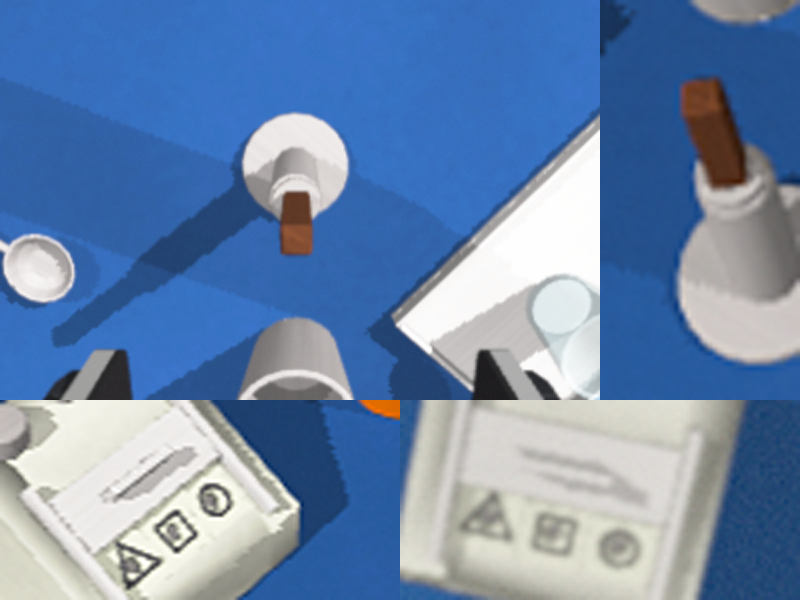

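```bash
python3 - <<'E'
from h import *
yaw=-.195; yu=np.array([-np.sin(yaw),np.cos(yaw),0]); xu=np.array([np.cos(yaw),np.sin(yaw),0]); xs=np.cos(np.pi/6)*xu+.5*np.array([0,0,1]); n=np.cross(xs,yu); O=np.array([.6165,-.0986,.0725])
print('xs',xs,'yu',yu,'n',n)
for nm in('w4','n_ro','t7','s7'):
    c=load(nm); D=[]
    u0,v0=proj(c,O)
    for v in range(int(v0)-70,int(v0)+90):
        for u in range(int(u0)-80,int(u0)+110):
            if 0<=v<400 and 0<=u<640 and c['range_z'][v,u]>0:
                q=pt(c,u,v,c['range_z'][v,u])-O; D.append((q@xs,q@yu,q@n))
    D=np.array(D); 
    h=D[(np.abs(D[:,1])<.03)&(D[:,0]>-.03)&(D[:,0]<.1)]
    b=np.arange(-.03,.1,.005); print(nm,[(round(x*1e3+2.5),round(float(np.median(k))*1e3,1),round(float(np.percentile(k,95))*1e3,1),len(k)) for x in b for k in [h[(h[:,0]>=x)&(h[:,0]<x+.005),2]] if len(k)>3])
E
```

```text
xs [ 0.8496122  -0.16780674  0.5       ] yu [0.19376653 0.98104767 0.        ] n [-0.49052383  0.09688327  0.8660254 ]
w4 [(-28, -1.6, -0.3, 230), (-22, -1.7, -0.4, 227), (-17, -1.6, -0.5, 221), (-12, -0.6, 211.3, 321), (-7, 181.5, 215.0, 501), (-2, 181.9, 206.7, 685), (3, 185.3, 213.3, 989), (8, 1.1, 209.5, 442), (13, -0.6, 208.5, 290), (18, -1.5, -0.3, 208), (23, -1.4, 6.1, 275), (28, 5.9, 7.1, 192), (33, 6.0, 7.2, 178), (38, 6.1, 7.2, 168), (43, 6.2, 18.7, 231), (48, 22.0, 23.9, 375), (53, 22.6, 24.0, 107), (58, 6.2, 7.1, 69), (63, 6.0, 7.3, 196), (68, 6.0, 7.2, 189), (73, 6.0, 7.1, 152), (78, -1.5, -0.4, 108), (83, -1.4, -0.1, 181), (88, -1.5, -0.3, 177), (93, -1.4, -0.1, 178), (98, -1.4, -0.4, 180)]
n_ro [(-28, -1.3, -0.2, 412), (-22, -1.4, -0.2, 403), (-17, -1.4, -0.2, 397), (-12, -1.2, 1.1, 419), (-7, -1.2, 0.9, 354), (-2, -1.4, 123.3, 414), (3, -1.6, 0.8, 408), (8, -1.4, 0.4, 410), (13, -1.0, 0.9, 355), (18, -1.4, -0.4, 366), (23, -1.2, 6.3, 481), (28, 5.9, 7.2, 440), (33, 6.0, 7.1, 367), (38, 6.1, 7.2, 363), (43, 6.1, 16.8, 401), (48, 20.1, 23.6, 898), (53, 22.8, 23.8, 191),
[... 570 characters left out ...]
.3, 42), (68, 6.3, 10.7, 43), (73, 4.9, 9.8, 61), (78, -1.7, 2.1, 49), (83, -1.9, 3.4, 44), (88, -1.4, 1.9, 40), (93, -1.7, 1.7, 47), (98, -1.9, 1.5, 43)]
s7 [(-28, -2.3, 0.4, 39), (-22, -1.7, 0.8, 42), (-17, -2.3, 0.8, 40), (-12, -0.9, 2.5, 43), (-7, -2.6, 1.4, 39), (-2, -3.0, 0.3, 43), (3, -2.6, 0.5, 39), (8, -2.1, 1.3, 40), (13, -2.0, 0.3, 40), (18, -1.7, 0.5, 44), (23, 3.5, 7.6, 47), (28, 4.8, 7.3, 45), (33, 5.5, 8.5, 42), (38, 5.2, 7.2, 40), (43, 9.8, 23.3, 59), (48, 22.4, 25.1, 51), (53, 5.8, 22.3, 27), (58, 5.6, 8.6, 41), (63, 5.1, 7.4, 42), (68, 4.7, 8.3, 42), (73, 2.1, 5.9, 36), (78, -2.6, -0.4, 39), (83, -2.0, 0.9, 44), (88, -1.8, 1.0, 46), (93, -1.7, 0.6, 44), (98, -1.6, 0.5, 41)]
```

Request:
send_rows(steps="-1 0.0075 -0.0273 0 0 0 0.098;-1 0.0075 -0.0273 0 0 0 0.098;-1 0.0075 -0.0273 0 0 0 0.098;-1 0.0075 -0.0273 0 0 0 0.098;-1 0.0075 -0.0273 0 0 0 0.098")

```text
clock: 25.7
eef_pos: [0.5443, 0.1724, 0.2567]
tool_rot: [0.191, 0.982, -0.001, -0.002]
ft_force: [-0.2, -0.7, -0.0]
grip_width: 0.0251
grasp_force: 0.0
```

Request:
send_rows(steps="-1 0.0075 -0.0273 -0.003 0 0 0.098;-1 0.0075 -0.0273 -0.003 0 0 0.097;-1 0.0075 -0.0273 -0.003 -0.0127 -0.0642 0;-1 0.0075 -0.0273 -0.003 -0.0127 -0.0642 0;-1 0.0075 -0.0273 -0.003 -0.0127 -0.0642 0")

```text
clock: 26.12
eef_pos: [0.5821, 0.0357, 0.2413]
tool_rot: [0.096, 0.991, -0.01, 0.097]
ft_force: [-0.3, 0.7, -0.3]
grip_width: 0.0001
grasp_force: 0.0
```

Request:
send_rows(steps="-1 0.0075 -0.0273 -0.006 -0.0127 -0.0642 0;-1 0.0075 -0.0273 -0.006 -0.0127 -0.0642 0;-1 0.0075 -0.0273 -0.006 -0.0127 -0.0642 0;-1 0.0075 -0.0273 -0.006 -0.0127 -0.0642 0;-1 0.0075 -0.0273 -0.006 -0.0127 -0.0642 0")

```text
clock: 26.53
eef_pos: [0.6187, -0.1001, 0.2117]
tool_rot: [0.093, 0.961, -0.026, 0.257]
ft_force: [0.9, 0.5, -0.4]
grip_width: -0.0004
grasp_force: 0.0
```

Request:
send_rows(steps="-1 0 0 0 0 0 0;-1 0 0 0 0 0 0;-1 0 0 0 0 0 0;-1 0 0 0 0 0 0;-1 0 0 0 0 0 0")

```text
clock: 26.95
eef_pos: [0.6211, -0.0981, 0.2149]
tool_rot: [0.093, 0.961, -0.025, 0.258]
ft_force: [0.6, -0.5, -0.4]
grip_width: -0.0004
grasp_force: 0.0
```

```bash
cat > dk.py <<'E'
from h import *
yaw=-.195; yu=np.array([-np.sin(yaw),np.cos(yaw),0]); xu=np.array([np.cos(yaw),np.sin(yaw),0]); xs=np.cos(np.pi/6)*xu+.5*np.array([0,0,1]); n=np.cross(xs,yu); O=np.array([.6165,-.0986,.0725])
o=get_obs(); M=R.from_quat(o['tool_rot']).as_matrix(); q=o['eef_pos']-O; B=np.array([xs,yu,n])
print(o['clock'],'deck coords mm',(B@q*1e3).round(1),'F deck',(B@o['ft_force']).round(2),'width',o['grip_width'].round(4)); print('tool in deck',(B@M).round(3))
Mt=np.array([-xs,yu,-n]).T; print('rot err',R.from_matrix(Mt@M.T).as_rotvec())
E
python3 dk.py
```

```text
Traceback (most recent call last):
  File "dk.py", line 4, in <module>
    print(o['clock'],'deck coords mm',(B@q*1e3).round(1),'F deck',(B@o['ft_force']).round(2),'width',o['grip_width'].round(4)); print('tool in deck',(B@M).round(3))
                                                                                                     ^^^^^^^^^^^^^^^^^^^^^
AttributeError: 'float' object has no attribute 'round'
```

```bash
sed -i "s/,'width',o\['grip_width'\].round(4)//" dk.py; python3 dk.py
```

```text
26.95 deck coords mm [ 75.    1.4 121.2] F deck [ 0.37 -0.43 -0.68]
tool in deck [[-1.    -0.003  0.   ]
 [-0.003  1.     0.001]
 [-0.     0.001 -1.   ]]
rot err [ 0.00059681  0.00031415 -0.00262788]
```

Request:
send_rows(steps="-1 0.0093 -0.0018 -0.0165 0 0 0;-1 0.0093 -0.0018 -0.0165 0 0 0;-1 0.0093 -0.0018 -0.0165 0 0 0;-1 0.0093 -0.0019 -0.0164 0 0 0;-1 0.0093 -0.0018 -0.0164 0 0 0")

```text
clock: 27.37
eef_pos: [0.6681, -0.1071, 0.1321]
tool_rot: [0.093, 0.961, -0.025, 0.258]
ft_force: [0.2, -0.3, -0.2]
grip_width: -0.0004
grasp_force: 0.0
```

Request:
send_rows(steps="-1 0 0 0 0 0 0;-1 0 0 0 0 0 0;-1 0.0017 -0.0003 -0.003 0 0 0;-1 0.0017 -0.0003 -0.003 0 0 0;-1 0.0017 -0.0003 -0.003 0 0 0")

```text
clock: 27.78
eef_pos: [0.6727, -0.1089, 0.1247]
tool_rot: [0.093, 0.961, -0.025, 0.259]
ft_force: [0.2, 0.5, -0.1]
grip_width: -0.0
grasp_force: 0.0
```

Request:
send_rows(steps="-1 0.0014 -0.0003 -0.0024 0 0 0;-1 0 0 0 0 0 0;-1 0 0 0 0 0 0;-1 0 0 0 0 0 0;-1 0 0 0 0 0 0")

```text
clock: 28.2
eef_pos: [0.6733, -0.1094, 0.1211]
tool_rot: [0.094, 0.961, -0.025, 0.258]
ft_force: [-0.5, -0.9, -0.1]
grip_width: 0.0004
grasp_force: 0.0
```

```bash
python3 dk.py
```

```text
28.2 deck coords mm [74.4  0.4 13.1] F deck [-0.31 -1.02  0.1 ]
tool in deck [[-1.    -0.001  0.   ]
 [-0.001  1.    -0.   ]
 [-0.    -0.    -1.   ]]
rot err [ 0.00074343  0.00018695 -0.0008961 ]
```

Request:
send_rows(steps="-1 -0.0042 0.0008 -0.0025 0 0 0;-1 -0.0042 0.0008 -0.0025 0 0 0;-1 -0.0043 0.0009 -0.0025 0 0 0;-1 -0.0043 0.0009 -0.0025 0 0 0;-1 -0.0042 0.0008 -0.0025 0 0 0")

```text
clock: 28.62
eef_pos: [0.652, -0.1052, 0.1084]
tool_rot: [0.093, 0.961, -0.026, 0.258]
ft_force: [1.4, -1.3, -0.1]
grip_width: 0.0001
grasp_force: 0.9
```

```bash
python3 dk.py
```

```text
28.6167 deck coords mm [49.2  0.4 13.1] F deck [ 1.34 -0.97 -0.86]
tool in deck [[-1.    -0.001  0.001]
 [-0.001  1.    -0.   ]
 [-0.001 -0.    -1.   ]]
rot err [ 0.00105985  0.00085281 -0.00085704]
```

Request:
send_rows(steps="-1 -0.0042 0.0008 -0.0025 0 0 0;-1 -0.0042 0.0008 -0.0025 0 0 0;-1 -0.0043 0.0009 -0.0025 0 0 0;-1 -0.0043 0.0009 -0.0025 0 0 0;-1 -0.0042 0.0008 -0.0025 0 0 0")

```text
clock: 29.03
eef_pos: [0.6305, -0.101, 0.0957]
tool_rot: [0.094, 0.961, -0.026, 0.258]
ft_force: [1.0, -1.1, 1.5]
grip_width: 0.0
grasp_force: 0.9
```

```bash
python3 dk.py
```

```text
29.0333 deck coords mm [23.9  0.3 13. ] F deck [ 1.79 -0.89  0.72]
tool in deck [[-1.    -0.001  0.   ]
 [-0.001  1.    -0.   ]
 [-0.    -0.    -1.   ]]
rot err [ 0.00095368  0.00013132 -0.00078405]
```

Pushing at ~2 N as expected. Continue gently to the stop.

Request:
send_rows(steps="-1 -0.0026 0.0005 -0.0015 0 0 0;-1 -0.0026 0.0005 -0.0015 0 0 0;-1 -0.0009 0.0002 -0.0005 0 0 0;-1 0 0 0 0 0 0;-1 0 0 0 0 0 0")

```text
clock: 29.45
eef_pos: [0.6242, -0.0994, 0.0917]
tool_rot: [0.093, 0.962, -0.025, 0.257]
ft_force: [0.3, -0.1, 0.7]
grip_width: -0.0001
grasp_force: 0.0
```

```bash
python3 dk.py
```

```text
29.45 deck coords mm [16.3  0.7 12.8] F deck [ 0.61 -0.04  0.44]
tool in deck [[-1.    -0.001 -0.002]
 [-0.001  1.     0.   ]
 [ 0.002  0.    -1.   ]]
rot err [ 5.09233505e-05 -1.56970219e-03 -1.35001981e-03]
```

Request:
send_rows(steps="-1 -0.0009 0.0002 -0.0005 0 0 0;-1 -0.0009 0.0002 -0.0005 0 0 0;-1 0 0 0 0 0 0;-1 0 0 0 0 0 0;-1 0 0 0 0 0 0")

```text
clock: 29.87
eef_pos: [0.6231, -0.0992, 0.0913]
tool_rot: [0.093, 0.961, -0.025, 0.258]
ft_force: [2.5, -0.0, -0.8]
grip_width: -0.0
grasp_force: 0.7
```

```bash
python3 dk.py
```

```text
29.8667 deck coords mm [15.1  0.7 13. ] F deck [ 1.73  0.44 -1.93]
tool in deck [[-1.    -0.001  0.   ]
 [-0.001  1.     0.   ]
 [-0.     0.    -1.   ]]
rot err [ 4.88945060e-04 -5.45050638e-06 -1.26407197e-03]
```

Continue 1 mm per call to feel the end stop.

Request:
send_rows(steps="-1 -0.0009 0.0002 -0.0005 0 0 0;-1 -0.0004 0.0001 -0.0002 0 0 0;-1 0 0 0 0 0 0;-1 0 0 0 0 0 0;-1 0 0 0 0 0 0")

```text
clock: 30.28
eef_pos: [0.6221, -0.0991, 0.091]
tool_rot: [0.093, 0.961, -0.025, 0.258]
ft_force: [4.2, -0.8, -0.5]
grip_width: -0.0003
grasp_force: 1.4
```

```bash
python3 dk.py|head -1
```

```text
30.2833 deck coords mm [14.1  0.6 13.2] F deck [ 3.48 -0.01 -2.57]
```

Request:
send_rows(steps="-1 -0.0009 0.0002 -0.0005 0 0 0;-1 0 0 0 0 0 0;-1 0 0 0 0 0 0;-1 0 0 0 0 0 0;-1 0 0 0 0 0 0")

```text
clock: 30.7
eef_pos: [0.622, -0.099, 0.091]
tool_rot: [0.093, 0.961, -0.025, 0.259]
ft_force: [4.9, -1.1, -0.7]
grip_width: -0.0003
grasp_force: 2.2
```

```bash
python3 dk.py|head -1
```

```text
30.7 deck coords mm [14.   0.6 13.3] F deck [ 4.02 -0.12 -3.12]
```

Request:
send_rows(steps="-1 -0.0009 0.0002 -0.0005 0 0 0;-1 -0.0009 0.0002 -0.0005 0 0 0;-1 -0.0009 0.0002 -0.0005 0 0 0;-1 0 0 0 0 0 0;-1 0 0 0 0 0 0")

```text
clock: 31.12
eef_pos: [0.6218, -0.099, 0.0914]
tool_rot: [0.094, 0.96, -0.026, 0.261]
ft_force: [10.3, -1.4, -1.3]
grip_width: -0.0001
grasp_force: 4.0
```

```bash
python3 dk.py|head -1
```

```text
31.1167 deck coords mm [14.   0.6 13.7] F deck [ 8.37  0.65 -6.31]
```

Request:
send_rows(steps="-1 0.0034 -0.0007 0.002 0 0 0;-1 0.0034 -0.0007 0.002 0 0 0;-1 0.0034 -0.0007 0.002 0 0 0;-1 0 0 0 0 0 0;-1 0 0 0 0 0 0")

```text
clock: 31.53
eef_pos: [0.6278, -0.1003, 0.0941]
tool_rot: [0.093, 0.962, -0.025, 0.257]
ft_force: [0.2, -0.2, -0.7]
grip_width: 0.0002
grasp_force: 0.0
```

Request:
send_rows(steps="-1 -0.0078 0.0016 0.0139 0 0 0;-1 -0.0078 0.0016 0.0139 0 0 0;-1 -0.0078 0.0016 0.0139 0 0 0;-1 -0.0078 0.0016 0.0139 0 0 0;-1 -0.0078 0.0016 0.0139 0 0 0")

```text
clock: 31.95
eef_pos: [0.588, -0.0922, 0.1639]
tool_rot: [0.093, 0.962, -0.025, 0.257]
ft_force: [0.4, 0.3, 1.0]
grip_width: -0.0
grasp_force: 0.0
```

Request:
send_rows(steps="-1 -0.01 0 0.01 0 0 0;-1 -0.01 0 0.01 0 0 0;-1 0 0 0 0 0 0;-1 0 0 0 0 0 0;-1 0 0 0 0 0 0")

```text
clock: 32.37
eef_pos: [0.5691, -0.0923, 0.1834]
tool_rot: [0.093, 0.961, -0.025, 0.257]
ft_force: [0.0, 0.4, 0.2]
grip_width: 0.0002
grasp_force: 0.0
```

```bash
python3 - <<'E'
import dk
from dk import *
import cv2
for nm,a in(('top',load('t7')),('side',load('s7'))):
    c=dict(camera(nm)); save('e_'+nm,c)
    D=[]; u0,v0=proj(c,O)
    for v in range(int(v0)-40,int(v0)+40):
        for u in range(int(u0)-40,int(u0)+40):
            z=c['range_z'][v,u]
            if z>0: q=pt(c,u,v,z)-O; D.append((q@xs,q@yu,q@n))
    D=np.array(D); k=D[(np.abs(D[:,1])<.028)&(np.abs(D[:,0])<.09)&(D[:,2]>.015)&(D[:,2]<.03)]
    print(nm,'rib s',np.median(k[:,0]) if len(k) else None,len(k))
    P=np.array([.5084,.3098,.13]); u,v=proj(c,P).astype(int); d=np.abs(c['frame'][v-25:v+25,u-25:u+25].astype(int)-a['frame'][v-25:v+25,u-25:u+25]).max(2); print('stand diff px',(d>60).sum())
    d=np.abs(c['frame'].astype(int)-load(nm)['frame']).max(2)>70; print('changed overall',d.sum(), [ (int(x.mean())) for x in np.nonzero(d)])
E
```

```text
32.3667 deck coords mm [ 14.2  -3.  119.9] F deck [0.03 0.42 0.16]
tool in deck [[-1.    -0.001 -0.001]
 [-0.001  1.    -0.   ]
 [ 0.001 -0.    -1.   ]]
rot err [ 0.00054615 -0.00083967 -0.00099589]
top rib s 0.0010699207582242042 80
stand diff px 514
changed overall 15838 [302, 354]
side rib s -0.0023721046721355797 69
stand diff px 0
changed overall 38000 [161, 528]
```

```bash
python3 -c "
from workcell import *
print(job_done())"
```

```text
the job is handed in; nothing more can be done
None
```

I pressed the round, square and triangular pins in that order, each by an estimated 4–5 mm at about 5 N. I then put the pick back upright in its stand, pushed the shutter shut against its end stop, and handed the job in at about 32 s; no verdict was returned.

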